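# Stack a flow cell on its assembly base

## Robot

A 7-joint arm with a two-finger parallel gripper is mounted at the origin on the work surface; the furniture and walls round the work are solid. World frame = base frame: x ahead of the robot, y to its left, z up, the work surface at z = 0. Lengths are in m, angles in rad, forces in N, time in s.
With the tool pointing down it reaches from about 0.35 to 0.9 m from the base axis. Payload 8.1 kg.
Tool frame: the origin (TCP) lies between the finger pads; the fingertips stand 22 mm ahead of it and the grasp point (between the pads) lies 3 mm ahead of it; x points along the fingers, y is the direction in which the jaws open and shut, and the axes are right-handed (so a half turn about x gives the same grasp; the last joint's range is limited). The gripper opens to 85 mm and grips with 20 to 120 N. Pads are 22 mm wide; open, the fingers measure 114 mm over their backs; the gripper's body (76 mm by 85 mm) begins 54 mm behind the grasp point. The pads swing forward as they close: fully open they stand 13 mm farther back than shut.
Start: joints at [1.095, 0.434, 0.025, 1.573, -0.012, 1.134, -0.075], TCP at [0.228, -0.582, 0.253] pointing down, gripper open.
Joint ranges: [-2.62, 2.62], [-0.44, 2.09], [-1.27, 1.32], [0.08, 2.57], [-1.32, 4.46], [0.12, 2], [-2.74, 2.74]. Speed limits (rad/s): [2.22, 2.22, 3.01, 3.01, 3.14, 3.14, 3.14].

## Interface

Orientations are given as a unit quaternion [x, y, z, w].
In Python, from workcell import status, imaging, ticket gives the robot as it stands.
- The arm moves only by the tool send_rows, never from a script. Its argument "increments" is a list of rows, each an object of numbers: "dx", "dy", "dz": the shift along the world's x, y, z scaled (see below); "yaw": the turn about the world's z scaled (see below); "claw": the closure, from -1 (fully open) to 1 (shut). In form: [{"dx": .., "dy": .., "dz": .., "yaw": .., "claw": ..}, ...]. A call has 1 to 8 rows; each row is the pose to reach, as a shift and turn from the pose commanded when the call began; what a row does not reach only later rows make up. The controller multiplies each number of a shift by 0.3 m and each number of a turn by pi/2 rad. A row lasts 1/12 s, in which the tool goes at most 41.7 mm and 7.16 degrees, less where a joint would pass 70% of its speed; a pose out of reach is approached as far as the arm can. A call with a number of a shift or a turn outside -1 to 1 is refused whole. A call with a gripper value outside its range is refused whole. The fingers move at their own pace and stop on an object; the grip force is fixed at half the most. Time passes only in rows, so rows that repeat a pose let the fingers close. It gives the time, the measured TCP pose, the force and the opening at its end, in the units of the state.
- status.get_state(): the state, without advancing time (a new reading comes with each control period).
- imaging.camera(name): name is "scene" or "top" or "wrist"; returns a dict with "image" (480x640x3 uint8, red, green, blue), "intrinsics" (3x3 intrinsics, pixels), "dist_coeffs" ([k1, k2, p1, p2, k3] as OpenCV has them; the pictures are not rectified), "T" (4x4, takes a point from camera to world coordinates). Camera axes: x right, y up, looking along -z (the intrinsics and any distortion apply to the point x, -y, -z); pixel columns grow to the right and rows downward; lengths in m; the calibration is good to about 2 mm. A picture is of the moment at which its call begins. There is no depth.
- ticket.close_job(): hands the job in, once; it reports no verdict.
The state is a dict: "clock": time; "joints": joint angles; "dq": joint speeds; "joint_torque": joint torques, N m; "ee_pos": TCP position; "ee_rot": TCP orientation; "wrist_force": force on the tool from outside, world axes, zero at the start; "ft_torque": the same for the moment, N m; "gripper_width": finger opening in m.
Only numpy, scipy, OpenCV 4.12 (cv2) and the standard library are available. Lean on these libraries where they do the work, as an engineer would, in place of code of your own. Each camera call takes 0.05 s, during which the arm holds its last target.

## Task

Build up the flow cell on the brown seat of the assembly base, from the bottom: first the copper collector with its tab over the brass stud, then the grey graphite flow plate with the corner lugs, then the white cell frame, and last the aluminium end plate with its brass port at the end away from the stud. Every layer lies flat, centred on the base and square to it; use the parts lying near the base, not the spares at the back of the bench, and leave the vial, the carbon block and the screw tin where they stand.

Things in the scene. Friction and masses are not known exactly. Their poses are not given: they have to be found in the camera images.
- stack_base: the assembly base, fixed to the bench: grey painted plate 96 x 130 x 12 mm (x, y, z) with a raised seat of brown insulating board, 62 x 84 mm in its middle; the seat's top is 20 mm above the bench. Corner screws reach 16 mm. A brass terminal stud, 11 mm across, top at 18.5 mm, stands 55 mm from the centre toward +y. Origin: centre of the underside, on the bench; z up
- collector: copper current collector: flat plate 52 x 80 mm (x, y), 6 mm thick, with one tab 20 mm wide (with a dark dot) that reaches to y = +61 mm. Loose, about 0.1 kg. Origin: centre of the underside of the 52 x 80 mm plate; z up. Grasp across the 52 mm
- collector_tab (a point): point on the collector's tab: 50 mm from its origin toward +y, on the top
- flow_plate: grey graphite flow-field plate with a grooved face: solid body 64 x 82 mm (x, y), 8 mm thick, plus four round corner lugs (78 x 96 mm over all); the same either way round. A like plate at the back (x over 0.75 m) is a fixed spare. Loose, about 0.12 kg. Origin: centre of the underside; z up. Grasp across the 64 mm
- cell_frame: white plastic cell frame 58 x 80 mm (x, y), 10 mm thick, with a window 35 x 53 mm right through its middle; the same either way round. Loose, about 0.05 kg. Origin: centre of the underside; z up. Grasp across the 58 mm
- end_plate: light aluminium end plate 68 x 90 mm (x, y), 12 mm thick, with a round brass port, 12 mm across, on top (z = 12 to 28 mm) at x = 0, y = -14 mm. A like plate at the back (x over 0.75 m) is a fixed spare. Loose, about 0.19 kg. Origin: centre of the underside; z up. Grasp by the port (best closing along the plate's y) or across the 68 mm
- end_plate_port (a point): top centre of the end plate's brass port: x = 0, y = -14, z = 28 mm from the plate's origin
- vial: bystander: small vial 21 mm across and 51 mm high, white cap; origin at the centre of its underside
- carbon_block: bystander: black carbon block 22 x 52 x 16 mm; origin at the centre of its underside
- screw_tin: bystander: open round tin of screws, 56 mm across, 19 mm high; origin at the centre of its underside
Mind the look-alikes: they are no part of the job. What is shaped like the flow_plate but turquoise is not meant.

How it is judged:
By the outcome, as a careful person would: the job done as asked, in the order asked, and still so for the second after the job is handed in, with the robot touching nothing.
It also fails if it takes over 104 s, if anything falls off the work surface, if the arm or the gripper's body presses on something with over 40 N, if the wrist force passes 120 N, or if a joint passes its speed limit or range.

## Working session

There is one attempt and no reset: what is moved stays moved. The work goes in short steps, Python scripts to look and compute and a tool call to move; the robot and the scene stay as the last step left them, time stands still between calls to the robot, and variables do not carry over. Pictures are saved under pics/ and viewed, and the job is handed in when it is done.

Besides the shell and the picture viewer there is one more tool, called in YAML: its name, and indented under it one key for each argument. send_rows: Moves the arm, as the interface text tells. Its arguments: {"type":"object","properties":{"increments":{"type":"array"}},"required":["increments"]}

```bash
mkdir -p pics; ls; cat > h.py <<'E'
import numpy as np, cv2
from workcell import status, imaging, ticket
def snap(n,f):
    c=imaging.camera(n); cv2.imwrite(f'pics/{f}.png',c['image'][:,:,::-1]); np.savez(f'pics/{f}.npz',**{k:np.array(v) for k,v in c.items()}); return c
def load(f): return dict(np.load(f'pics/{f}.npz'))
def pix2w(c,uv,z):
    uv=np.array(uv,float).reshape(-1,1,2)
    p=cv2.undistortPoints(uv,c['intrinsics'],np.array(c['dist_coeffs'],float)).reshape(-1,2)
    d=np.c_[p[:,0],-p[:,1],-np.ones(len(p))]@c['T'][:3,:3].T; o=c['T'][:3,3]
    t=(np.broadcast_to(z,len(p))-o[2])/d[:,2]; return o+t[:,None]*d
def w2pix(c,P):
    P=np.array(P,float).reshape(-1,3); q=(P-c['T'][:3,3])@c['T'][:3,:3]; q=q*[1,-1,-1]
    return cv2.projectPoints(q,np.zeros(3),np.zeros(3),c['intrinsics'],np.array(c['dist_coeffs'],float))[0].reshape(-1,2)
E
python3 - <<'E'
from h import *
for n in('scene','top','wrist'):
    c=snap(n,n+'0'); print(n,c['T'].round(3).tolist(),c['intrinsics'][0])
print(status.get_state())
E
```

```text
pics
scene [[-0.5, 0.667, -0.553, -0.131], [-0.866, -0.377, 0.329, 0.29], [0.011, 0.643, 0.766, 0.912], [0.0, 0.0, 0.0, 1.0]] [496.15046776   0.         310.59432575]
top [[0.027, 0.989, -0.142, 0.364], [-1.0, 0.028, 0.007, -0.082], [0.011, 0.142, 0.99, 1.203], [0.0, 0.0, 0.0, 1.0]] [458.23773686   0.         309.11528869]
wrist [[0.363, 0.881, 0.303, 0.305], [-0.932, 0.344, 0.117, -0.552], [-0.001, -0.324, 0.946, 0.373], [0.0, 0.0, 0.0, 1.0]] [363.5762895    0.         326.27715198]
{'clock': 0.15, 'joints': array([ 1.09539236,  0.43512149,  0.02498122,  1.57388451, -0.01157428,
        1.13398372, -0.07507874]), 'dq': array([ 0.00118102, -0.00295863, -0.00114087, -0.00184641,  0.00037005,
        0.00029936,  0.00185906]), 'joint_torque': array([ 1.31462926e-03, -6.70880771e+01,  1.02587420e+00, -3.16447949e+01,
        1.57184503e-02,  9.04023967e-03, -9.38514495e-05]), 'ee_pos': array([ 0.22746222, -0.58176114,  0.25267131]), 'ee_rot': array([-0.69472977, -0.1314524 ,  0.69499128, -0.13060605]), 'wrist_force': array([-0.11999376,  0.70192346,  0.52888361]), 'ft_torque': array([ 0.00415169, -0.04762921,  0.01498209]), 'gripper_width': 0.08528240661995452}
```

View pics/top0.png

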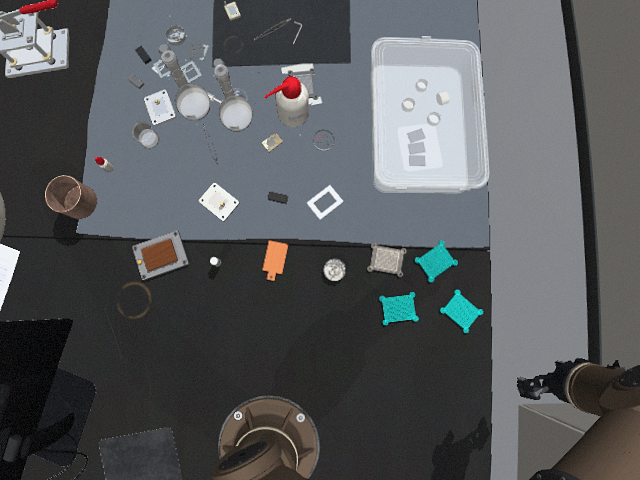

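View pics/scene0.png

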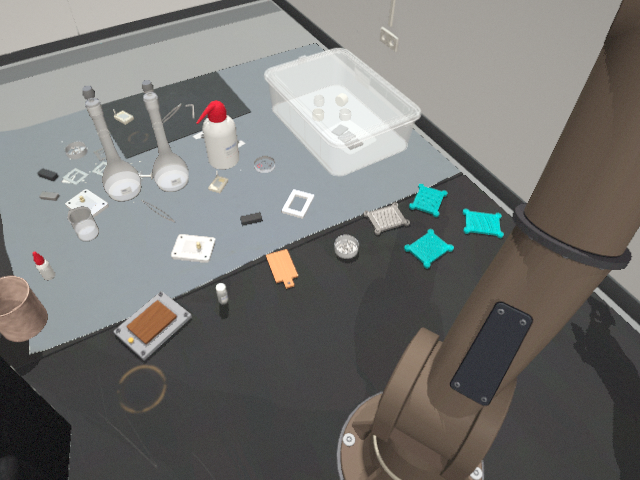

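```bash
python3 - <<'E'
from h import *
im=cv2.imread('pics/top0.png')
a=cv2.resize(im[175:295,120:420],None,fx=2.66,fy=2.66,interpolation=cv2.INTER_CUBIC); 
cv2.imwrite('pics/zt.png',a)
def crop(f,x0,y0,x1,y1,s,o):
    cv2.imwrite(f'pics/{o}.png',cv2.resize(cv2.imread(f'pics/{f}.png')[y0:y1,x0:x1],None,fx=s,fy=s,interpolation=cv2.INTER_CUBIC))
crop('top0',125,175,245,285,6.5,'zt1')
crop('top0',250,175,410,285,5,'zt2')
E
```

```text
(no output)
```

View pics/zt1.png

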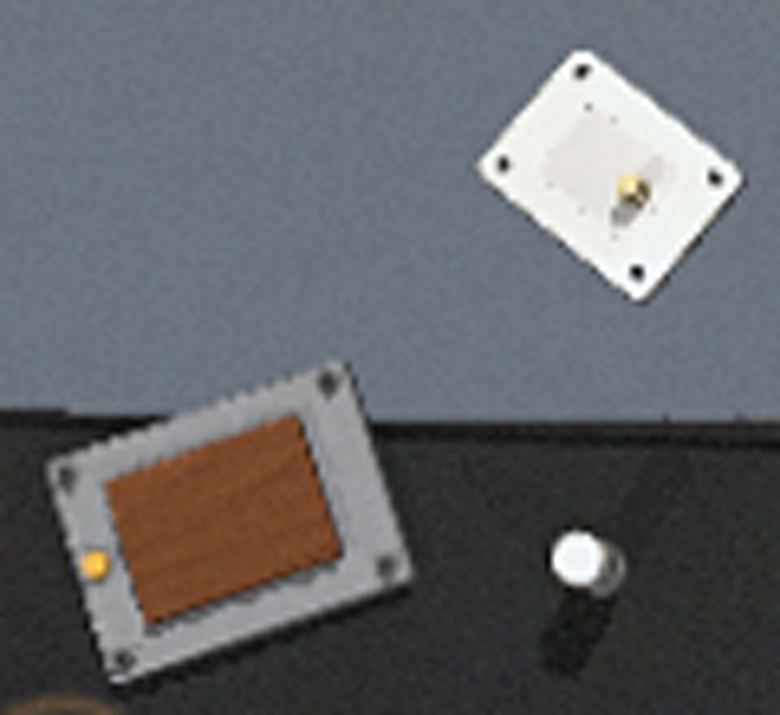

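View pics/zt2.png

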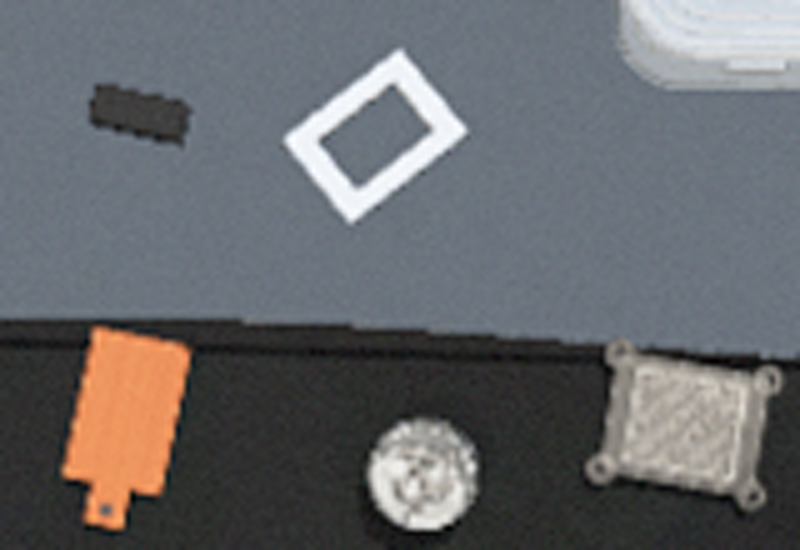

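View pics/wrist0.png

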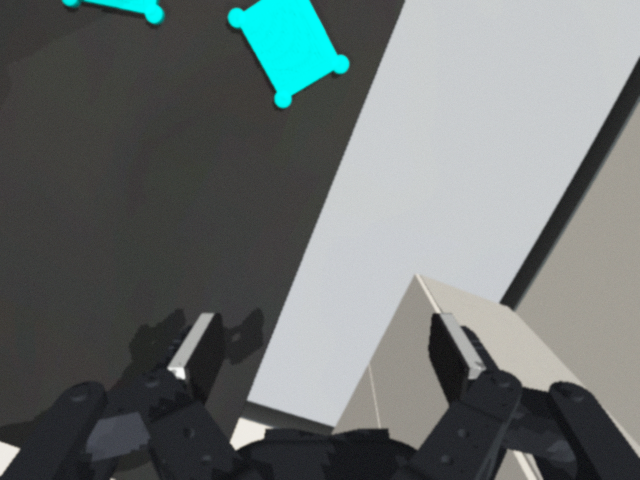

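```bash
cat > fit.py <<'E'
from h import *
from scipy.optimize import minimize
def prism(x,y,yaw,poly,z0,z1):
    c,s=np.cos(yaw),np.sin(yaw); p=np.array(poly)@np.array([[c,s],[-s,c]])+[x,y]
    return np.r_[np.c_[p,np.full(len(p),z0)],np.c_[p,np.full(len(p),z1)]]
def rect(w,h,cx=0,cy=0): return [(cx-w/2,cy-h/2),(cx+w/2,cy-h/2),(cx+w/2,cy+h/2),(cx-w/2,cy+h/2)]
S=8
def render(c,pose,solids,roi):
    x0,y0,x1,y1=roi; m=np.zeros(((y1-y0)*4,(x1-x0)*4),np.uint8)
    for poly,z0,z1 in solids:
        P=w2pix(c,prism(*pose,poly,z0,z1)); h=cv2.convexHull(P.astype(np.float32)).reshape(-1,2)
        q=((h-[x0,y0]+.5)*4-.5)*16
        cv2.fillPoly(m,[np.round(q).astype(np.int32)],255,shift=4)
    return cv2.resize(m,(x1-x0,y1-y0),interpolation=cv2.INTER_AREA)/255.
def masks(img,kind,roi):
    x0,y0,x1,y1=roi; b=img[y0:y1,x0:x1].astype(float); r,g,bl=b[...,0],b[...,1],b[...,2]
    hsv=cv2.cvtColor(img[y0:y1,x0:x1],cv2.COLOR_RGB2HSV).astype(float)
    if kind=='orange': return np.clip((r-bl-40)/(0.9*60),0,1)*(r>110)
    if kind=='brown': return np.clip((r-bl-15)/35,0,1)
    if kind=='white': return np.clip((b.min(2)-150)/60,0,1)
    if kind=='grey': return np.clip((r-75)/45,0,1)*((bl-r)<8)
def fit(views,solids,kind,init,half=26,extra=None):
    rs=[]
    for c in views:
        u=w2pix(c,[init[0],init[1],.01])[0]; half_=half
        roi=[int(max(0,u[0]-half)),int(max(0,u[1]-half)),int(min(640,u[0]+half)),int(min(480,u[1]+half))]
        m=masks(c['image'],kind,roi)
        if extra is not None: m=extra(m)
        rs.append((c,roi,m))
    def cost(p):
        return sum(np.mean((render(c,(p[0],p[1],p[2]),solids,roi)-m)**2)*1e3 for c,roi,m in rs)
    best=None
    for d in(0,.15,-.15):
        p0=np.array(init)+[0,0,d]
        r=minimize(cost,p0,method='Nelder-Mead',options=dict(initial_simplex=p0+np.array([[0,0,0],[.008,0,0],[0,.008,0],[0,0,.12]]),xatol=1e-5,fatol=1e-4,maxiter=300))
        if best is None or r.fun<best.fun: best=r
    return best.x,best.fun,rs
COL=lambda z:[(rect(.052,.080),z,z+.006),(rect(.020,.031,0,.0455),z,z+.006)]
SEAT=[(rect(.062,.084),.012,.020)]
FLOW=lambda z:[(rect(.064,.082),z,z+.008)]+[([(sx*.032+.007*np.cos(a)*1,sy*.041+.007*np.sin(a)) for a in np.arange(0,6.28,.5)],z,z+.008) for sx in(1,-1) for sy in(1,-1)]
FRAME=lambda z:[(rect(.058,.080),z,z+.010)]
END=lambda z:[(rect(.068,.090),z,z+.012),(rect(.012,.012,0,-.014),z+.012,z+.028)]
E
python3 - <<'E'
from fit import *
t,s=load('top0'),load('scene0')
def q(z,*uv): print(pix2w(t,uv,z).round(4).tolist())
q(.02,(125+225/6.5,175+520/6.5),(125+95/6.5,175+565/6.5)) # seat, stud
q(.006,(250+130/5,175+415/5),(250+105/5,175+510/5))
q(.008,(250+687/5,175+425/5))
q(.010,(250+376/5,175+136/5)); q(.012,(125+612/6.5,175+175/6.5),(125+632/6.5,175+185/6.5))
q(.02,(215,262)); q(.01,(278,197),(335,269))
E
```

```text
[[0.4808, 0.3005, 0.02], [0.461, 0.3528, 0.02]]
[[0.4834, -0.0042, 0.006], [0.4332, 0.007, 0.006]]
[[0.4859, -0.2972, 0.008]]
[[0.6359, -0.1299, 0.01]]
[[0.6283, 0.1526, 0.012], [0.6244, 0.1441, 0.012]]
[[0.467, 0.1531, 0.02]]
[[0.6464, -0.0037, 0.01], [0.4585, -0.1594, 0.01]]
```

```bash
cat > m0.py <<'E'
from fit import *
import sys
t,s=load('top0'),load('scene0')
J=[('seat',SEAT,'brown',(.481,.3005,.36),32),('col',COL(0),'orange',(.483,-.004,1.35),30),('flow',FLOW(0),'grey',(.486,-.297,-.14),28),('frame',FRAME(0),'white',(.636,-.130,.6),26),('end',END(0),'white',(.628,.1526,-.7),30)]
for n,so,k,i,h in J:
    ex=None
    if n=='frame': 
        def ex(m): 
            return cv2.morphologyEx(cv2.copyMakeBorder(m,20,20,20,20,cv2.BORDER_CONSTANT,value=0),cv2.MORPH_CLOSE,np.ones((21,21)))[20:-20,20:-20]
    for vn,v in(('top',[t]),('scene',[s]),('both',[t,s])):
        p,f,rs=fit(v,so,k,i,h,ex); print(n,vn,p.round(4),round(np.degrees(p[2]),1),round(f,2))
    for j,(c,roi,m) in enumerate(rs):
        o=np.stack([m*255,render(c,p,so,roi)*255,m*0],-1); cv2.imwrite(f'pics/f_{n}{j}.png',cv2.resize(o,(260,260),interpolation=0))
rows=[np.hstack([cv2.imread(f'pics/f_{n[0]}{j}.png') for n in J]) for j in(0,1)]
cv2.imwrite('pics/fits.png',cv2.resize(np.vstack(rows),(800,320)))
E
python3 m0.py
```

```text
seat top [0.4832 0.3046 0.3667] 21.0 10.95
seat scene [0.483  0.3047 0.3726] 21.3 13.36
seat both [0.483  0.3047 0.369 ] 21.1 26.37
col top [ 4.866e-01 -1.100e-03  1.397e+00] 80.0 2.72
col scene [ 4.880e-01 -1.100e-03  1.403e+00] 80.4 2.46
col both [ 4.8720e-01 -1.2000e-03  1.3962e+00] 80.0 5.91
flow top [ 0.488  -0.2956 -0.1544] -8.8 7.14
flow scene [ 0.4906 -0.2972 -0.1464] -8.4 11.92
flow both [ 0.4889 -0.2959 -0.1524] -8.7 24.92
frame top [ 0.6382 -0.1284  0.6851] 39.3 3.98
frame scene [ 0.6404 -0.1287  0.6943] 39.8 13.33
frame both [ 0.639  -0.1281  0.6868] 39.4 21.59
end top [ 0.6318  0.1568 -0.6539] -37.5 22.04
end scene [ 0.6345  0.1568 -0.643 ] -36.8 20.24
end both [ 0.6331  0.1568 -0.6409] -36.7 44.8[ WARN:0@1.218] global loadsave.cpp:1063 imwrite_ Unsupported depth image for selected encoder is fallbacked to CV_8U.
```

```bash
sleep 0
```

```text
(no output)
```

View pics/fits.png

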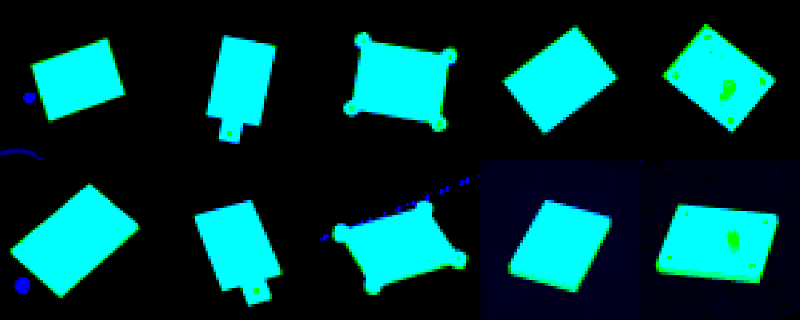

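```bash
python3 - <<'E'
from fit import *
t=load('top0')
for so,k,p,z,h in((SEAT,'brown',(.483,.3047,.369),.02,32),(COL(0),'orange',(.4872,-.0012,1.396),.006,30)):
    u=w2pix(t,[p[0],p[1],z]); print('proj',u, 'back',pix2w(t,u,z))
    x,y=u[0].astype(int); roi=[x-20,y-25,x+20,y+25]; m=masks(t['image'],k,roi)
    m=cv2.morphologyEx((m>.5).astype(np.uint8),cv2.MORPH_OPEN,np.ones((5,5)))
    ys,xs=np.nonzero(m); print(xs.mean()+roi[0],ys.mean()+roi[1], cv2.minAreaRect(np.c_[xs,ys].astype(np.int32)))
    print(pix2w(t,[(xs.mean()+roi[0],ys.mean()+roi[1])],z))
E
```

```text
proj [[158.09996222 254.12917971]] back [[0.483  0.3047 0.02  ]]
158.63143254520168 254.41863699582754 ((20.800003051757812, 25.399999618530273), (23.40085220336914, 31.622774124145508), 71.56504821777344)
[[0.48228208 0.30322401 0.02      ]]
proj [[274.89803001 256.52866567]] back [[ 0.4872 -0.0012  0.006 ]]
274.6671779141104 257.6273006134969 ((20.51951026916504, 27.575611114501953), (20.254478454589844, 34.85167694091797), 12.094757080078125)
[[ 0.48428727 -0.00070039  0.006     ]]
```

```bash
cat >> h.py <<'E'
from scipy.spatial.transform import Rotation as R
def st():
    s=status.get_state(); M=R.from_quat(s['ee_rot']).as_matrix()
    y=M[:,1]; return s,M,np.degrees(np.arctan2(y[1],y[0]))
def go(x,y,yawdeg,z=None):
    """print increments to jaw-axis yaw (mod 180) """
    s,M,a=st(); d=(yawdeg-a+90)%180-90; p=s['ee_pos']
    print('pos',p.round(4),'jaw',round(a,2),'F',s['wrist_force'].round(2),'w',round(s['gripper_width'],4),'t',s['clock'],'q7',s['joints'].round(2), 'tilt',M[:,0].round(4))
    print('-> dx %.4f dy %.4f dz %s yaw %.4f (alt %.4f)'%((x-p[0])/.3,(y-p[1])/.3,None if z is None else round((z-p[2])/.3,4),d/90,(d-180*np.sign(d))/90))
E
python3 - <<'E'
from h import *
go(.487,-.0012,80,.15)
s,M,a=st();print(M.round(3)); c=load('wrist0'); print(w2pix(c,[s['ee_pos'],s['ee_pos']+.022*M[:,0]]))
Tt=np.eye(4);Tt[:3,:3]=M;Tt[:3,3]=s['ee_pos'];print((np.linalg.inv(Tt)@c['T']).round(4))
E
```

```text
pos [ 0.2275 -0.5818  0.2527] jaw -68.64 F [-0.12  0.7   0.53] w 0.0853 t 0.15 q7 [ 1.1   0.44  0.02  1.57 -0.01  1.13 -0.08] tilt [-6.0e-04  1.1e-03 -1.0e+00]
-> dx 0.8651 dy 1.9352 dz -0.3422 yaw -0.3484 (alt 1.6516)
[[-0.001  0.364 -0.931]
 [ 0.001 -0.931 -0.364]
 [-1.    -0.001  0.   ]]
[[325.57109595 344.19440154]
 [325.66735549 315.32342397]]
[[ 1.000e-04  3.241e-01 -9.460e-01 -1.208e-01]
 [ 1.000e+00  7.000e-04  4.000e-04  4.000e-04]
 [ 8.000e-04 -9.460e-01 -3.241e-01 -8.360e-02]
 [ 0.000e+00  0.000e+00  0.000e+00  1.000e+00]]
```

send_rows:
  increments:
    - {"dx":0.45,"dy":0.97,"dz":-0.1,"yaw":0.6,"claw":-1}
    - {"dx":0.45,"dy":0.97,"dz":-0.1,"yaw":0.6,"claw":-1}
    - {"dx":0.45,"dy":0.97,"dz":-0.1,"yaw":0.6,"claw":-1}
    - {"dx":0.45,"dy":0.97,"dz":-0.1,"yaw":0.6,"claw":-1}
    - {"dx":0.45,"dy":0.97,"dz":-0.1,"yaw":0.6,"claw":-1}
    - {"dx":0.45,"dy":0.97,"dz":-0.1,"yaw":0.6,"claw":-1}
    - {"dx":0.45,"dy":0.97,"dz":-0.1,"yaw":0.6,"claw":-1}
    - {"dx":0.45,"dy":0.97,"dz":-0.1,"yaw":0.6,"claw":-1}

```text
clock: 0.82
ee_pos: [0.3635, -0.2875, 0.2231]
ee_rot: [0.558, 0.435, -0.557, 0.435]
wrist_force: [0.4, 0.3, 0.4]
gripper_width: 0.0854
```

```bash
python3 -c "
from h import *
go(.487,-.0012,80,.16)"
```

```text
pos [ 0.3635 -0.2875  0.2231] jaw -14.1 F [0.44 0.34 0.4 ] w 0.0854 t 0.8167 q7 [ 0.82  0.23 -0.31  1.97  0.08  0.95  0.22] tilt [ 1.e-04  7.e-04 -1.e+00]
-> dx 0.4116 dy 0.9544 dz -0.2104 yaw -0.9544 (alt 1.0456)
```

send_rows:
  increments:
    - {"dx":0.412,"dy":0.954,"dz":-0.15,"yaw":0.65,"claw":-1}
    - {"dx":0.412,"dy":0.954,"dz":-0.15,"yaw":0.65,"claw":-1}
    - {"dx":0.412,"dy":0.954,"dz":-0.15,"yaw":0.65,"claw":-1}
    - {"dx":0.412,"dy":0.954,"dz":-0.15,"yaw":0.65,"claw":-1}
    - {"dx":0.412,"dy":0.954,"dz":-0.15,"yaw":0.65,"claw":-1}
    - {"dx":0.412,"dy":0.954,"dz":-0.15,"yaw":0.65,"claw":-1}
    - {"dx":0.412,"dy":0.954,"dz":-0.15,"yaw":0.65,"claw":-1}
    - {"dx":0.412,"dy":0.954,"dz":-0.15,"yaw":0.65,"claw":-1}

```text
clock: 1.48
ee_pos: [0.4872, -0.0001, 0.1781]
ee_rot: [0.282, 0.649, -0.28, 0.649]
wrist_force: [-0.4, 0.3, -0.7]
gripper_width: 0.0853
```

```bash
python3 -c "
from h import *
go(.487,-.0012,80,.13)"
```

```text
pos [ 4.872e-01 -1.000e-04  1.781e-01] jaw 43.21 F [-0.39  0.32 -0.65] w 0.0853 t 1.4833 q7 [ 0.39  0.37 -0.63  1.96  0.27  0.9   0.37] tilt [ 0.0011  0.0021 -1.    ]
-> dx -0.0008 dy -0.0038 dz -0.1605 yaw 0.4088 (alt -1.5912)
```

send_rows:
  increments:
    - {"dx":0,"dy":-0.004,"dz":-0.1,"yaw":0.409,"claw":-0.5}
    - {"dx":0,"dy":-0.004,"dz":-0.1,"yaw":0.409,"claw":-0.5}
    - {"dx":0,"dy":-0.004,"dz":-0.1,"yaw":0.409,"claw":-0.5}
    - {"dx":0,"dy":-0.004,"dz":-0.1,"yaw":0.409,"claw":-0.5}
    - {"dx":0,"dy":-0.004,"dz":-0.1,"yaw":0.409,"claw":-0.5}
    - {"dx":0,"dy":-0.004,"dz":-0.1,"yaw":0.409,"claw":-0.5}
    - {"dx":0,"dy":-0.004,"dz":-0.1,"yaw":0.409,"claw":-0.5}
    - {"dx":0,"dy":-0.004,"dz":-0.1,"yaw":0.409,"claw":-0.5}

```text
clock: 2.15
ee_pos: [0.4861, -0.0062, 0.1482]
ee_rot: [0.066, 0.704, -0.066, 0.704]
wrist_force: [-0.3, 0.5, 0.2]
gripper_width: 0.064
```

```bash
python3 - <<'E'
from h import *
go(.487,-.0012,80,.06)
c=snap('wrist','w1'); s,M,a=st()
im=c['image'][:,:,::-1].copy()
for P in prism(.4872,-.0012,1.3963,[(0,0)],0,0.006) if 0 else []: pass
from fit import COL,prism
for poly,z0,z1 in COL(0):
    P=w2pix(c,prism(.4872,-.0012,1.3963,poly,z0,z1))[4:]; cv2.polylines(im,[P.astype(np.int32)],True,(0,0,255),1)
for d in(0,.003,.022):
    p=w2pix(c,s['ee_pos']+d*M[:,0])[0]; cv2.circle(im,tuple(int(v) for v in p),3,(0,255,0),1)
cv2.imwrite('pics/w1o.png',im)
E
```

```text
pos [ 0.4861 -0.0062  0.1482] jaw 79.22 F [-0.35  0.54  0.19] w 0.064 t 2.15 q7 [ 0.48  0.45 -0.76  1.99  0.4   0.86  0.89] tilt [-2.e-04  1.e-04 -1.e+00]
-> dx 0.0029 dy 0.0167 dz -0.2941 yaw 0.0087 (alt -1.9913)
```

View pics/w1o.png

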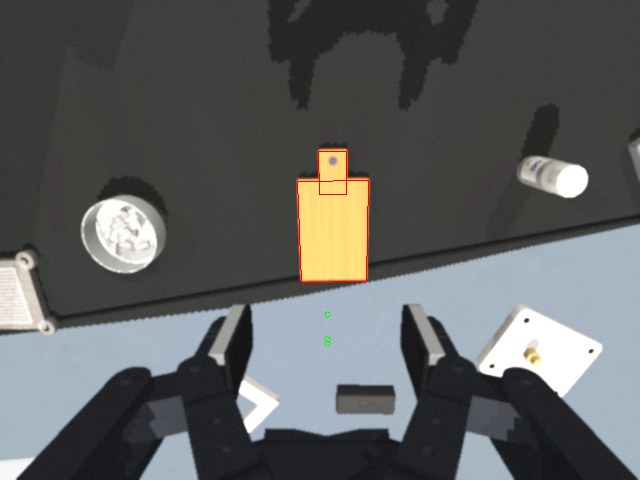

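```bash
python3 - <<'E'
from h import *
c=load('wrist0'); s,M,a=st()
# tool->cam fixed: use w1 with current state
c=load('w1')
for d in(.01,.013,.016,.019,.022):
  for z in(-.011,.011):
    print(d,z,w2pix(c,[s['ee_pos']+d*M[:,0]+k*.032*M[:,1]+z*M[:,2] for k in(-1,1)]).round(1).tolist())
im=cv2.imread('pics/w1.png'); cv2.imwrite('pics/z.png',cv2.resize(im[280:420,180:460],None,fx=2.8,fy=2.8))
E
```

```text
0.01 -0.011 [[248.6, 306.1], [406.1, 305.9]]
0.01 0.011 [[252.5, 351.6], [402.2, 351.5]]
0.013 -0.011 [[250.1, 302.6], [404.6, 302.4]]
0.013 0.011 [[253.8, 347.5], [400.9, 347.3]]
0.016 -0.011 [[251.5, 299.2], [403.1, 299.0]]
0.016 0.011 [[255.1, 343.5], [399.6, 343.3]]
0.019 -0.011 [[252.8, 295.9], [401.8, 295.7]]
0.019 0.011 [[256.3, 339.6], [398.3, 339.4]]
0.022 -0.011 [[254.1, 292.7], [400.4, 292.5]]
0.022 0.011 [[257.4, 335.8], [397.1, 335.7]]
```

View pics/z.png

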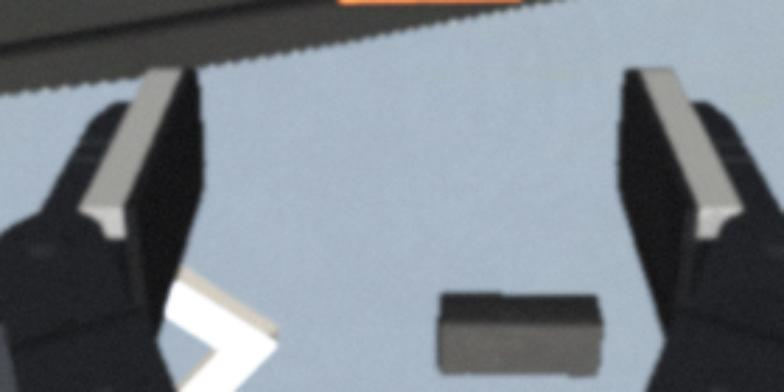

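send_rows:
  increments:
    - {"dx":0.003,"dy":0.0167,"dz":-0.1,"yaw":0.009,"claw":-0.5}
    - {"dx":0.003,"dy":0.0167,"dz":-0.2,"yaw":0.009,"claw":-0.5}
    - {"dx":0.003,"dy":0.0167,"dz":-0.3,"yaw":0.009,"claw":-0.5}
    - {"dx":0.003,"dy":0.0167,"dz":-0.38,"yaw":0.009,"claw":-0.5}
    - {"dx":0.003,"dy":0.0167,"dz":-0.4,"yaw":0.009,"claw":-0.5}
    - {"dx":0.003,"dy":0.0167,"dz":-0.4,"yaw":0.009,"claw":-0.5}
    - {"dx":0.003,"dy":0.0167,"dz":-0.4,"yaw":0.009,"claw":-0.5}

```text
clock: 2.78
ee_pos: [0.4875, -0.0008, 0.0291]
ee_rot: [0.06, 0.704, -0.06, 0.705]
wrist_force: [0.2, -0.0, 0.2]
gripper_width: 0.0641
```

```bash
python3 - <<'E'
from h import *
go(.487,-.0012,80,.02)
snap('wrist','w2')
E
```

```text
pos [ 0.4875 -0.0008  0.0291] jaw 80.24 F [ 0.16 -0.02  0.17] w 0.0641 t 2.7833 q7 [ 0.34  0.62 -0.61  2.08  0.61  0.62  0.71] tilt [ 4.e-04 -0.e+00 -1.e+00]
-> dx -0.0017 dy -0.0014 dz -0.0302 yaw -0.0026 (alt 1.9974)
```

View pics/w2.png

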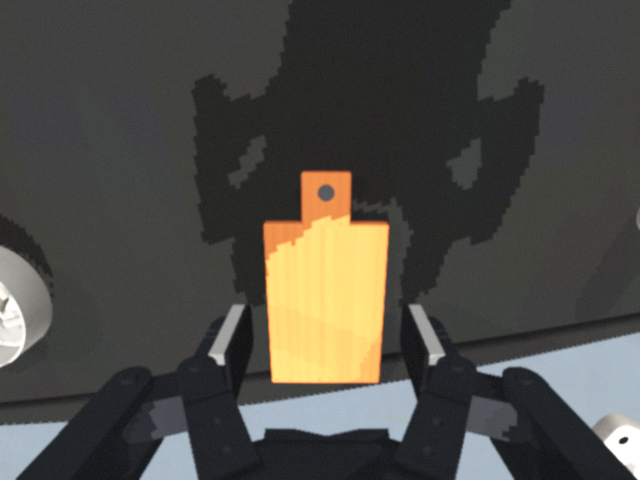

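```bash
cat > wf.py <<'E'
from fit import *
from scipy.optimize import least_squares
def cornfit(c,uv,poly,z,init):
    """LSQ pose from clicked corners"""
    W=pix2w(c,uv,z)[:,:2]
    f=lambda p:(prism(p[0],p[1],p[2],poly,z,z)[:len(poly),:2]-W).ravel()
    r=least_squares(f,init); return r.x,(r.fun.reshape(-1,2)*1000).round(1)
E
python3 - <<'E'
from wf import *
c=load('w2')
poly=[(-.026,-.04),(.026,-.04),(.026,.04),(-.026,.04)]
# image: tab up. 
p,r=cornfit(c,[(271,382),(380,382),(388.5,222),(263.5,222)],poly,.006,(.487,-.001,1.396))
print(p,np.degrees(p[2]),r)
print(pix2w(c,[(271,382),(380,382),(388.5,222),(263.5,222),(326,193)],.006))
im=c['image'][:,:,::-1].copy()
for poly,z0,z1 in COL(0):
    P=w2pix(c,prism(.4872,-.0012,1.3963,poly,z0,z1))[4:]; cv2.polylines(im,[P.astype(np.int32)],True,(0,0,255),1)
cv2.imwrite('pics/w2o.png',im)
E
```

```text
[ 4.85176987e-01 -1.00300017e-03  1.39737110e+00] 80.06346640549705 [[-0.4  0.7]
 [-0.4 -0.5]
 [ 0.5  0.2]
 [ 0.3 -0.4]]
[[ 0.52045018 -0.03418671  0.006     ]
 [ 0.52948597  0.01815651  0.006     ]
 [ 0.44976306  0.03133808  0.006     ]
 [ 0.44100874 -0.01931988  0.006     ]
 [ 0.43352899  0.00806238  0.006     ]]
```

View pics/w2o.png

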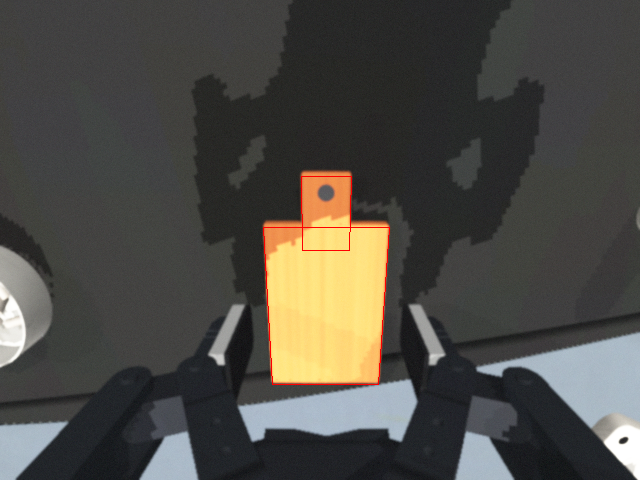

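send_rows:
  increments:
    - {"dx":-0.004,"dy":0,"dz":-0.01,"yaw":0,"claw":-0.5}
    - {"dx":-0.004,"dy":0,"dz":-0.017,"yaw":0,"claw":-0.5}
    - {"dx":-0.004,"dy":0,"dz":-0.02,"yaw":0,"claw":-0.5}
    - {"dx":-0.004,"dy":0,"dz":-0.02,"yaw":0,"claw":-0.5}

```text
clock: 3.17
ee_pos: [0.486, -0.0012, 0.0226]
ee_rot: [0.06, 0.704, -0.06, 0.705]
wrist_force: [-0.3, 0.4, -0.3]
gripper_width: 0.064
```

send_rows:
  increments:
    - {"dx":0,"dy":0,"dz":-0.004,"yaw":0,"claw":-0.5}
    - {"dx":0,"dy":0,"dz":-0.007,"yaw":0,"claw":-0.5}
    - {"dx":0,"dy":0,"dz":-0.007,"yaw":0,"claw":-0.5}

```text
clock: 3.42
ee_pos: [0.4859, -0.0011, 0.0201]
ee_rot: [0.06, 0.705, -0.06, 0.705]
wrist_force: [0.4, -0.4, 0.4]
gripper_width: 0.0639
```

```bash
python3 - <<'E'
from h import *
go(.4855,-.0012,80,.02)
snap('scene','s2'); snap('wrist','w3')
im=cv2.imread('pics/w3.png'); cv2.imwrite('pics/z.png',cv2.resize(im[280:420,180:460],None,fx=2.8,fy=2.8))
E
```

```text
pos [ 0.4859 -0.0011  0.0201] jaw 80.26 F [ 0.39 -0.36  0.45] w 0.0639 t 3.4167 q7 [ 0.33  0.63 -0.6   2.09  0.63  0.6   0.69] tilt [-1.e-04  0.e+00 -1.e+00]
-> dx -0.0012 dy -0.0003 dz -0.0004 yaw -0.0029 (alt 1.9971)
```

View pics/z.png

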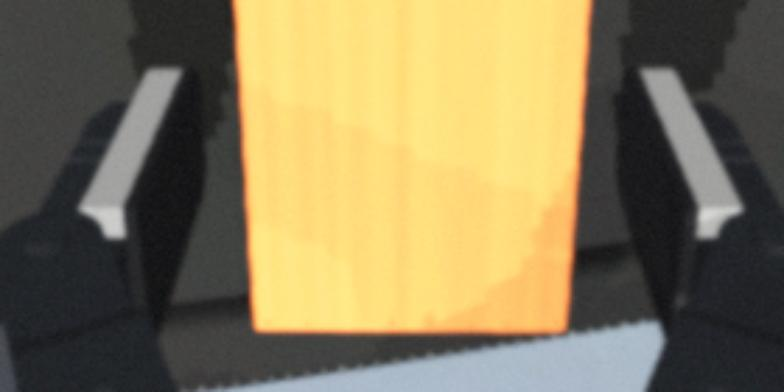

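send_rows:
  increments:
    - {"dx":0,"dy":0,"dz":0,"yaw":0,"claw":1}
    - {"dx":0,"dy":0,"dz":0,"yaw":0,"claw":1}
    - {"dx":0,"dy":0,"dz":0,"yaw":0,"claw":1}
    - {"dx":0,"dy":0,"dz":0,"yaw":0,"claw":1}
    - {"dx":0,"dy":0,"dz":0,"yaw":0,"claw":1}

```text
clock: 3.93
ee_pos: [0.4859, -0.001, 0.0207]
ee_rot: [0.06, 0.704, -0.06, 0.705]
wrist_force: [-2.1, -0.6, 8.9]
gripper_width: 0.0499
```

```bash
python3 - <<'E'
from h import *
go(.4855,-.0012,80,.02)
snap('wrist','w4')
im=cv2.imread('pics/w4.png'); cv2.imwrite('pics/z.png',cv2.resize(im[160:420,180:460],None,fx=2.3,fy=2.3))
E
```

```text
pos [ 0.4859 -0.001   0.0207] jaw 80.27 F [-2.09 -0.64  8.94] w 0.0499 t 3.9333 q7 [ 0.33  0.63 -0.6   2.09  0.63  0.6   0.69] tilt [ 3.e-04 -3.e-04 -1.e+00]
-> dx -0.0014 dy -0.0005 dz -0.0024 yaw -0.0030 (alt 1.9970)
```

View pics/z.png

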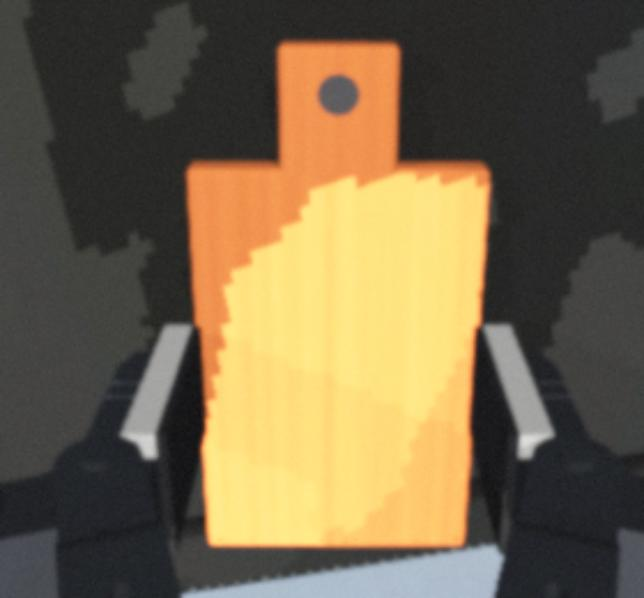

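send_rows:
  increments:
    - {"dx":0,"dy":0,"dz":0.02,"yaw":0,"claw":1}
    - {"dx":0,"dy":0,"dz":0.08,"yaw":0,"claw":1}
    - {"dx":0,"dy":0,"dz":0.2,"yaw":0,"claw":1}
    - {"dx":0,"dy":0,"dz":0.35,"yaw":0,"claw":1}
    - {"dx":0,"dy":0,"dz":0.35,"yaw":0,"claw":1}
    - {"dx":0,"dy":0,"dz":0.35,"yaw":0,"claw":1}

```text
clock: 4.48
ee_pos: [0.4875, -0.0009, 0.1278]
ee_rot: [0.06, 0.703, -0.06, 0.706]
wrist_force: [-0.9, -1.2, -0.6]
gripper_width: 0.0494
```

```bash
python3 - <<'E'
from h import *
go(.483,.3047,21.1,.12)
snap('wrist','w5'); snap('scene','s5')
im=cv2.imread('pics/w5.png'); a=cv2.resize(im[160:420,180:460],None,fx=1.5,fy=1.5)
b=cv2.resize(cv2.imread('pics/s5.png')[150:350,130:410],(420,390)); cv2.imwrite('pics/z.png',np.hstack([a,b[:390]]) if a.shape[0]==390 else a)
E
```

```text
pos [ 0.4875 -0.0009  0.1278] jaw 80.24 F [-0.95 -1.16 -0.64] w 0.0494 t 4.4833 q7 [ 0.46  0.48 -0.75  2.01  0.44  0.82  0.86] tilt [ 5.e-03 -2.e-04 -1.e+00]
-> dx -0.0151 dy 1.0187 dz -0.026 yaw -0.6571 (alt 1.3429)
```

View pics/z.png

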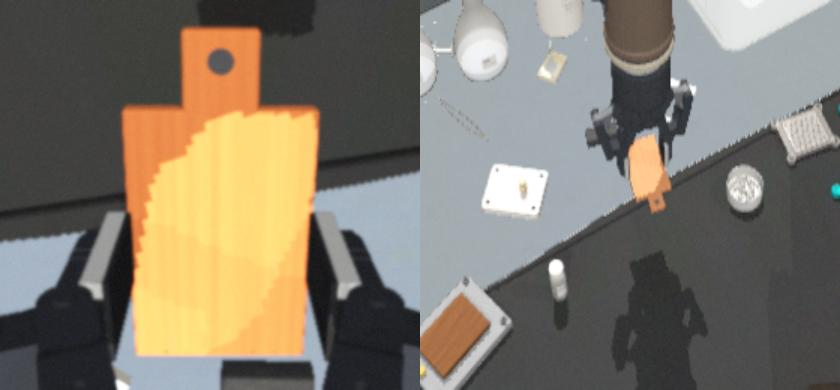

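send_rows:
  increments:
    - {"dx":-0.01,"dy":0.1,"dz":0,"yaw":-0.07,"claw":1}
    - {"dx":-0.01,"dy":0.22,"dz":0,"yaw":-0.15,"claw":1}
    - {"dx":-0.01,"dy":0.35,"dz":0,"yaw":-0.23,"claw":1}
    - {"dx":-0.01,"dy":0.48,"dz":0,"yaw":-0.31,"claw":1}
    - {"dx":-0.01,"dy":0.61,"dz":0,"yaw":-0.39,"claw":1}
    - {"dx":-0.01,"dy":0.72,"dz":0,"yaw":-0.47,"claw":1}
    - {"dx":-0.01,"dy":0.8,"dz":0,"yaw":-0.54,"claw":1}
    - {"dx":-0.01,"dy":0.82,"dz":0,"yaw":-0.6,"claw":1}

```text
clock: 5.25
ee_pos: [0.481, 0.2501, 0.1238]
ee_rot: [0.373, 0.602, -0.373, 0.6]
wrist_force: [-0.3, 0.1, -0.4]
gripper_width: 0.0493
```

send_rows:
  increments:
    - {"dx":0,"dy":0,"dz":0,"yaw":-0.05,"claw":1}
    - {"dx":0,"dy":0,"dz":0,"yaw":-0.05,"claw":1}

```text
clock: 5.42
ee_pos: [0.4816, 0.2454, 0.1234]
ee_rot: [0.396, 0.586, -0.398, 0.585]
wrist_force: [0.8, -0.0, -0.2]
gripper_width: 0.0494
```

```bash
python3 - <<'E'
from h import *
go(.483,.3047,21.1,.12)
snap('wrist','w6')
E
```

```text
pos [0.4816 0.2454 0.1234] jaw 21.69 F [ 0.8  -0.04 -0.25] w 0.0494 t 5.4167 q7 [-0.22  0.5  -0.48  1.89  0.3   0.82 -0.48] tilt [-0.0027 -0.0017 -1.    ]
-> dx 0.0047 dy 0.1977 dz -0.0114 yaw -0.0066 (alt 1.9934)
```

View pics/w6.png

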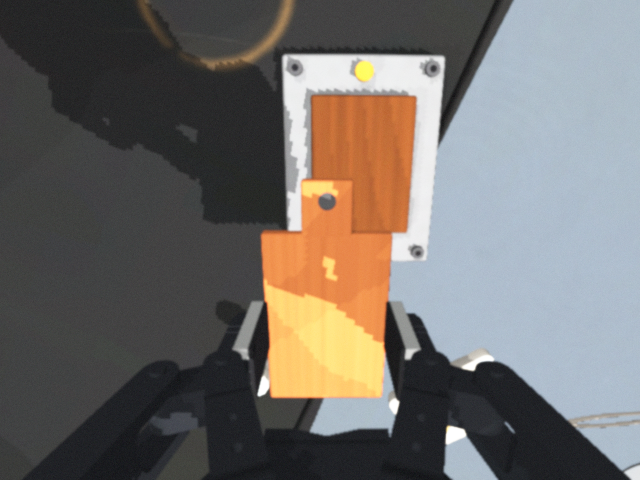

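```bash
cat > ov.py <<'E'
from wf import *
def overlay(f,items,crop,s,out):
    c=load(f); x0,y0,x1,y1=crop
    im=cv2.resize(c['image'][y0:y1,x0:x1,::-1].copy(),None,fx=s,fy=s,interpolation=cv2.INTER_CUBIC)
    for pose,poly,z,col in items:
        P=(w2pix(c,prism(*pose,poly,z,z)[:len(poly)])-[x0,y0]+.5)*s-.5
        cv2.polylines(im,[np.round(P*16).astype(np.int32)],True,col,1,cv2.LINE_AA,4)
    cv2.imwrite(f'pics/{out}.png',im)
E
python3 - <<'E'
from ov import *
overlay('w6',[((.483,.3047,.369),rect(.062,.084),.02,(255,255,0)),((.483,.3047,.369),rect(.096,.130),.012,(0,255,0)),((.4816,.2454,np.radians(21.7)),rect(.052,.08),.1234-.0207+.006,(255,0,0))],(240,40,480,410),1.6*1.0,'z')
E
```

```text
(no output)
```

View pics/z.png

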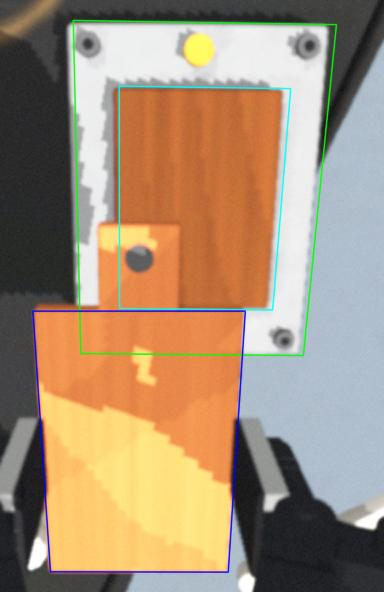

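```bash
python3 - <<'E'
from ov import *
c=load('w6'); Z=lambda q:[((x+.5)/1.6-.5+240,(y+.5)/1.6-.5+40) for x,y in q]
# image left = local -x or +x?
for x,y in((.031,.042),(-.031,.042)): print((x,y),w2pix(c,prism(.483,.3047,.369,[(x,y)],.02,.02)[:1]))
b=Z([(69,22),(328,27),(303,356)]); s=Z([(115,87),(282,88),(272,308)])
p,r=cornfit(c,b,[(-.048,.065),(.048,.065),(.048,-.065)],.012,(.483,.304,.369)); print(p,np.degrees(p[2]),r)
p,r=cornfit(c,s,[(-.031,.042),(.031,.042),(.031,-.042)],.020,(.483,.304,.369)); print(p,np.degrees(p[2]),r)
st_=Z([(199,50)]); print(pix2w(c,st_,.0185), prism(.483,.3047,.369,[(0,.055)],0,0)[:1])
k=Z([(33,307),(246,310),(228,571),(50,571)])
p,r=cornfit(c,k,[(-.026,.04),(.026,.04),(.026,-.04),(-.026,-.04)],.1234-.0207+.006,(.483,.25,.369)); print('col',p,np.degrees(p[2]),r)
E
```

```text
(0.031, 0.042) [[421.18779904  94.89746906]]
(-0.031, 0.042) [[314.03641343  93.34215813]]
[0.4822598  0.30345976 0.37974558] 21.75781912619913 [[-0.2 -0.8]
 [ 0.7  1. ]
 [-0.5 -0.1]]
[0.48193827 0.30411211 0.3893066 ] 22.305625370524485 [[-0.5 -0.6]
 [ 0.7  0.8]
 [-0.2 -0.2]]
[[0.46114428 0.35460605 0.0185    ]] [[0.46316244 0.35599787 0.        ]]
col [0.48160152 0.24578433 0.3752069 ] 21.497771660933378 [[ 0.3 -0.4]
 [-0.   0.1]
 [-0.1  0. ]
 [-0.1  0.3]]
```

send_rows:
  increments:
    - {"dx":0.06,"dy":-0.14,"dz":0,"yaw":0,"claw":1}
    - {"dx":0.06,"dy":-0.14,"dz":0,"yaw":0,"claw":1}
    - {"dx":0.06,"dy":-0.14,"dz":0,"yaw":0,"claw":1}
    - {"dx":0.06,"dy":-0.14,"dz":0,"yaw":0,"claw":1}
    - {"dx":0.06,"dy":-0.14,"dz":0,"yaw":0,"claw":1}
    - {"dx":0.06,"dy":-0.14,"dz":0,"yaw":0,"claw":1}

```text
clock: 5.97
ee_pos: [0.5004, 0.2035, 0.125]
ee_rot: [0.396, 0.586, -0.396, 0.586]
wrist_force: [0.5, 0.5, -0.1]
gripper_width: 0.0495
```

```bash
python3 - <<'E'
from ov import *
go(.482,.3037,21.8,.12)
c=snap('wrist','w7')
# seat mask
p0=(.482,.3037,.382)
overlay('w7',[(p0,rect(.062,.084),.02,(255,255,0)),(p0,rect(.096,.130),.012,(0,255,0))],(280,20,520,320),2,'z')
def fitmask(c,m,roi):
    pass
E
```

```text
pos [0.5004 0.2035 0.125 ] jaw 21.87 F [ 0.51  0.52 -0.06] w 0.0495 t 5.9667 q7 [-0.13  0.49 -0.48  1.9   0.3   0.82 -0.39] tilt [-5.e-04  3.e-04 -1.e+00]
-> dx -0.0614 dy 0.3341 dz -0.0167 yaw -0.0008 (alt 1.9992)
```

View pics/z.png

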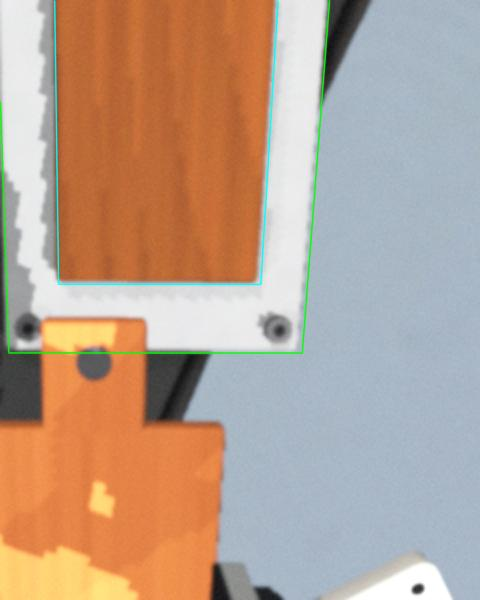

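send_rows:
  increments:
    - {"dx":-0.03,"dy":0.13,"dz":-0.03,"yaw":0,"claw":1}
    - {"dx":-0.063,"dy":0.333,"dz":-0.08,"yaw":0,"claw":1}
    - {"dx":-0.063,"dy":0.333,"dz":-0.17,"yaw":0,"claw":1}
    - {"dx":-0.063,"dy":0.333,"dz":-0.2,"yaw":0,"claw":1}
    - {"dx":-0.063,"dy":0.333,"dz":-0.2,"yaw":0,"claw":1}
    - {"dx":-0.063,"dy":0.333,"dz":-0.2,"yaw":0,"claw":1}
    - {"dx":-0.063,"dy":0.333,"dz":-0.2,"yaw":0,"claw":1}
    - {"dx":-0.063,"dy":0.333,"dz":-0.2,"yaw":0,"claw":1}

```text
clock: 6.68
ee_pos: [0.4831, 0.3021, 0.0663]
ee_rot: [0.397, 0.585, -0.397, 0.586]
wrist_force: [1.0, 0.2, -1.3]
gripper_width: 0.0496
```

```bash
python3 - <<'E'
from ov import *
go(.4815,.3035,21.9,.0407)
c=snap('wrist','w8')
p0=(.4815,.3035,np.radians(21.9)); s=st()[0]
overlay('w8',[(p0,rect(.062,.084),.02,(255,255,0)),(p0,rect(.096,.130),.012,(0,255,0)),((*s['ee_pos'][:2],p0[2]),rect(.052,.080),s['ee_pos'][2]-.0147,(255,0,0))],(180,130,460,430),2,'z')
E
```

```text
pos [0.4831 0.3021 0.0663] jaw 21.68 F [ 1.03  0.24 -1.26] w 0.0496 t 6.6833 q7 [-0.35  0.61 -0.44  1.87  0.37  0.74 -0.61] tilt [ 1.6e-03  3.0e-04 -1.0e+00]
-> dx -0.0052 dy 0.0048 dz -0.0854 yaw 0.0024 (alt -1.9976)
```

View pics/z.png

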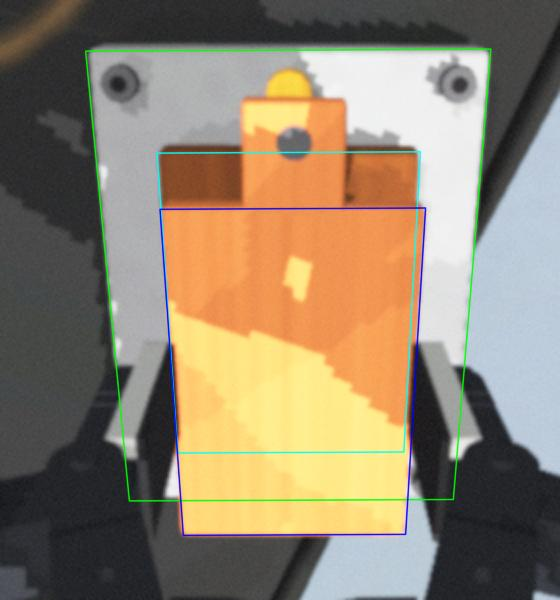

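send_rows:
  increments:
    - {"dx":-0.006,"dy":0.006,"dz":-0.04,"yaw":0.002,"claw":1}
    - {"dx":-0.006,"dy":0.006,"dz":-0.07,"yaw":0.002,"claw":1}
    - {"dx":-0.006,"dy":0.006,"dz":-0.077,"yaw":0.002,"claw":1}
    - {"dx":-0.006,"dy":0.006,"dz":-0.077,"yaw":0.002,"claw":1}
    - {"dx":-0.006,"dy":0.006,"dz":-0.077,"yaw":0.002,"claw":1}

```text
clock: 7.15
ee_pos: [0.48, 0.3044, 0.0416]
ee_rot: [0.395, 0.586, -0.396, 0.586]
wrist_force: [-0.2, 0.4, -0.7]
gripper_width: 0.0495
```

```bash
python3 - <<'E'
from ov import *
go(.4813,.3040,21.9,.0407)
c=snap('wrist','w9')
p0=(.4813,.304,np.radians(21.9)); s=st()[0]
overlay('w9',[(p0,rect(.062,.084),.02,(255,255,0)),(p0,rect(.096,.130),.012,(0,255,0)),((*s['ee_pos'][:2],p0[2]),rect(.052,.080),s['ee_pos'][2]-.0147,(255,0,0))],(180,130,460,430),2,'z')
E
```

```text
pos [0.48   0.3044 0.0416] jaw 21.95 F [-0.16  0.42 -0.75] w 0.0495 t 7.15 q7 [-0.36  0.64 -0.42  1.89  0.39  0.69 -0.63] tilt [-7.e-04 -5.e-04 -1.e+00]
-> dx 0.0044 dy -0.0013 dz -0.003 yaw -0.0005 (alt 1.9995)
```

View pics/z.png

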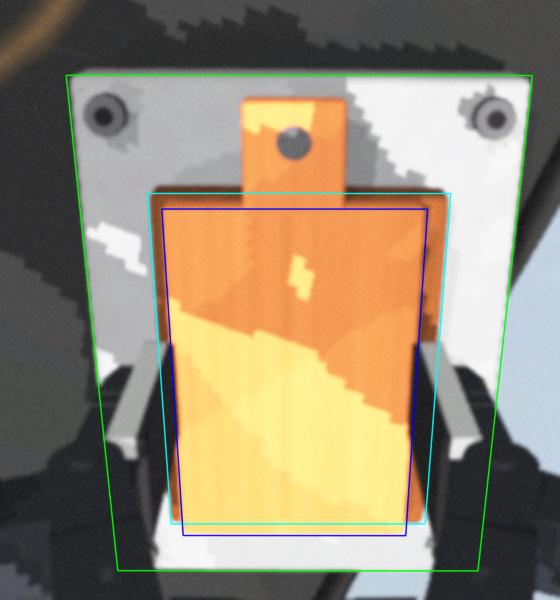

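```bash
python3 - <<'E'
from ov import *
im=cv2.imread('pics/w9.png'); cv2.imwrite('pics/z.png',np.vstack([cv2.resize(im[210:260,240:420],None,fx=4.4,fy=4.4,interpolation=2),cv2.resize(im[355:420,240:420],None,fx=4.4,fy=4.4,interpolation=2)]))
snap('scene','s9'); snap('top','t9')
i=cv2.imread('pics/s9.png'); cv2.imwrite('pics/z2.png',cv2.resize(i[260:380,90:230],None,fx=5,fy=5,interpolation=2))
E
```

```text
(no output)
```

View pics/z.png

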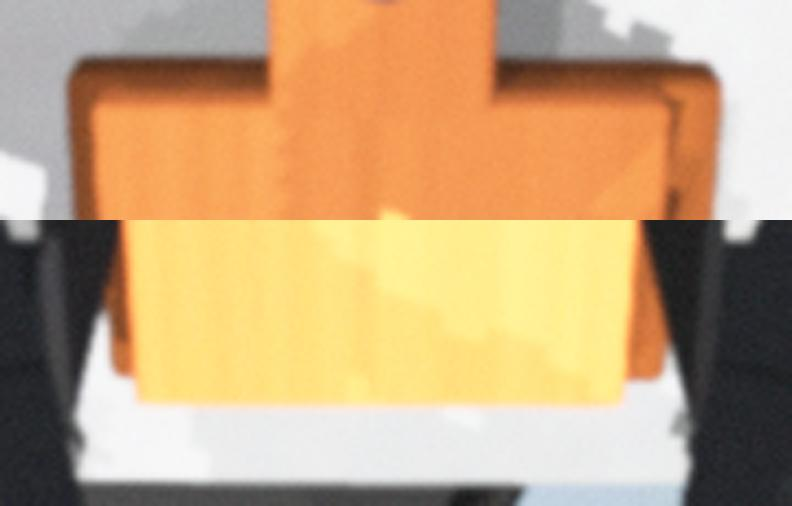

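View pics/z2.png

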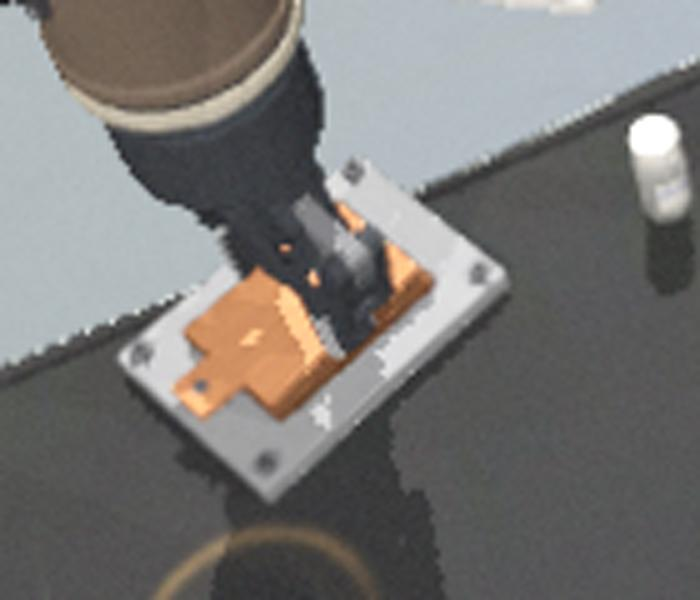

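```bash
python3 - <<'E'
from ov import *
c=load('w9')
A=lambda x,y:((x+.5)/4.4-.5+240,(y+.5)/4.4-.5+210)
B=lambda x,y:((x+.5)/4.4-.5+240,(y-220+.5)/4.4-.5+355)
seat=[A(70,60),A(720,62),B(664,379),B(112,377)]; col=[A(93,100),A(668,100),B(624,404),B(137,404)]
q=lambda w,h:[(-w/2,h/2),(w/2,h/2),(w/2,-h/2),(-w/2,-h/2)]
s,r=cornfit(c,seat,q(.062,.084),.02,(.481,.304,.38)); print(s,np.degrees(s[2]),r)
k,r=cornfit(c,col,q(.052,.080),.0269,(.481,.304,.38)); print(k,np.degrees(k[2]),r)
d=s[:2]-k[:2]; print('shift',d*1000, d/.3)
E
```

```text
[0.48084265 0.30476659 0.37716814] 21.610142386958906 [[-0.8 -0.5]
 [ 0.9 -0. ]
 [ 0.3  0.4]
 [-0.5  0.2]]
[0.47964679 0.30482721 0.38247785] 21.914366794987593 [[-0.4 -0.3]
 [ 0.5  0. ]
 [ 0.1  0.2]
 [-0.2  0.1]]
shift [ 1.195869   -0.06062399] [ 0.00398623 -0.00020208]
```

send_rows:
  increments:
    - {"dx":0.004,"dy":0,"dz":0,"yaw":-0.002,"claw":1}
    - {"dx":0.004,"dy":0,"dz":-0.002,"yaw":-0.002,"claw":1}
    - {"dx":0.004,"dy":0,"dz":-0.004,"yaw":-0.002,"claw":1}
    - {"dx":0.004,"dy":0,"dz":-0.004,"yaw":-0.002,"claw":1}

```text
clock: 7.63
ee_pos: [0.4814, 0.3046, 0.0408]
ee_rot: [0.397, 0.585, -0.397, 0.585]
wrist_force: [-0.2, -0.8, -1.2]
gripper_width: 0.0494
```

send_rows:
  increments:
    - {"dx":0,"dy":0,"dz":-0.002,"yaw":0,"claw":1}
    - {"dx":0,"dy":0,"dz":-0.003,"yaw":0,"claw":1}
    - {"dx":0,"dy":0,"dz":-0.003,"yaw":0,"claw":1}

```text
clock: 7.88
ee_pos: [0.4815, 0.3046, 0.0406]
ee_rot: [0.397, 0.585, -0.397, 0.586]
wrist_force: [-2.7, -1.7, 6.2]
gripper_width: 0.0491
```

send_rows:
  increments:
    - {"dx":0,"dy":0,"dz":0.001,"yaw":0,"claw":-0.3}
    - {"dx":0,"dy":0,"dz":0.001,"yaw":0,"claw":-0.5}
    - {"dx":0,"dy":0,"dz":0.001,"yaw":0,"claw":-0.6}
    - {"dx":0,"dy":0,"dz":0.001,"yaw":0,"claw":-0.6}
    - {"dx":0,"dy":0,"dz":0.03,"yaw":0,"claw":-0.6}
    - {"dx":0,"dy":0,"dz":0.1,"yaw":0,"claw":-0.6}
    - {"dx":0,"dy":0,"dz":0.2,"yaw":0,"claw":-0.6}
    - {"dx":0,"dy":0,"dz":0.3,"yaw":0,"claw":-0.6}

```text
clock: 8.55
ee_pos: [0.4808, 0.3044, 0.131]
ee_rot: [0.396, 0.586, -0.397, 0.585]
wrist_force: [0.6, -0.3, -0.9]
gripper_width: 0.0683
```

```bash
python3 - <<'E'
from ov import *
go(.4890,-.2959,-8.7,.12)
c=snap('wrist','w10')
im=c['image'][:,:,::-1]; cv2.imwrite('pics/z.png',cv2.resize(im[100:400,180:480],None,fx=2,fy=2,interpolation=2))
E
```

```text
pos [0.4808 0.3044 0.131 ] jaw 21.79 F [ 0.56 -0.28 -0.88] w 0.0683 t 8.55 q7 [-0.32  0.53 -0.48  1.82  0.31  0.87 -0.56] tilt [-1.6e-03 -7.0e-04 -1.0e+00]
-> dx 0.0275 dy -2.0009 dz -0.0367 yaw -0.3388 (alt 1.6612)
```

View pics/z.png

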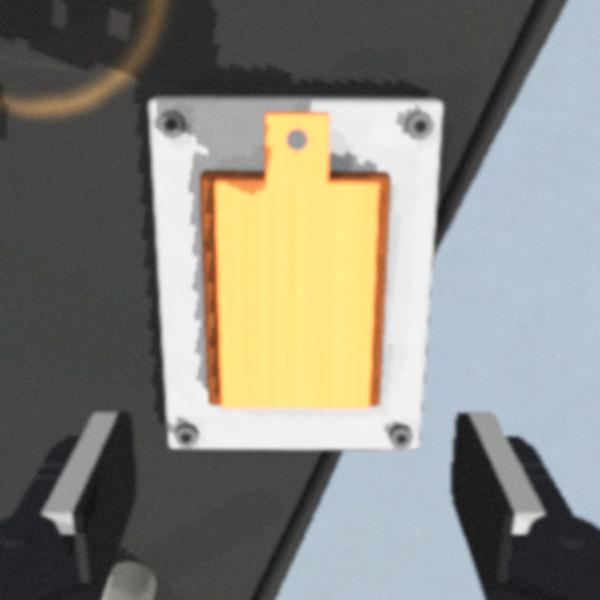

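```bash
python3 - <<'E'
from ov import *
c=load('w10'); Z=lambda q:[((x+.5)/2-.5+180,(y+.5)/2-.5+100) for x,y in q]
q=lambda w,h:[(-w/2,h/2),(w/2,h/2),(w/2,-h/2),(-w/2,-h/2)]
for n,k,w,h,z in(('base',[(148,99),(444,101),(420,448),(169,449)],.096,.130,.012),('seat',[(202,174),(390,174),(379,406),(208,405)],.062,.084,.02),('col',[(212,180),(384,180),(373,407),(220,407)],.052,.08,.026)):
    s,r=cornfit(c,Z(k),q(w,h),z,(.481,.304,.38)); print(n,s,np.degrees(s[2]).round(2),r.tolist())
E
```

```text
base [0.48138169 0.30407942 0.37730996] 21.62 [[-0.5, 0.3], [-0.1, 0.8], [0.8, -0.8], [-0.2, -0.3]]
seat [0.48121115 0.30404764 0.37262252] 21.35 [[-1.1, 0.2], [0.6, 0.4], [0.6, -0.2], [-0.1, -0.4]]
col [0.48164525 0.30521332 0.37679226] 21.59 [[0.8, 0.5], [-0.9, -0.4], [-0.5, -0.4], [0.7, 0.3]]
```

send_rows:
  increments:
    - {"dx":0.02,"dy":-1,"dz":0,"yaw":-0.17,"claw":-0.85}
    - {"dx":0.02,"dy":-1,"dz":0,"yaw":-0.17,"claw":-0.85}
    - {"dx":0.02,"dy":-1,"dz":0,"yaw":-0.17,"claw":-0.85}
    - {"dx":0.02,"dy":-1,"dz":0,"yaw":-0.17,"claw":-0.85}
    - {"dx":0.02,"dy":-1,"dz":0,"yaw":-0.17,"claw":-0.85}
    - {"dx":0.02,"dy":-1,"dz":0,"yaw":-0.17,"claw":-0.85}
    - {"dx":0.02,"dy":-1,"dz":0,"yaw":-0.17,"claw":-0.85}
    - {"dx":0.02,"dy":-1,"dz":0,"yaw":-0.17,"claw":-0.85}

```text
clock: 9.27
ee_pos: [0.4869, -0.0033, 0.1302]
ee_rot: [0.472, 0.525, -0.474, 0.526]
wrist_force: [-0.8, -0.7, 0.4]
gripper_width: 0.0789
```

send_rows:
  increments:
    - {"dx":0.0,"dy":-0.95,"dz":0,"yaw":-0.17,"claw":-0.85}
    - {"dx":0.0,"dy":-0.95,"dz":0,"yaw":-0.17,"claw":-0.85}
    - {"dx":0.0,"dy":-0.95,"dz":0,"yaw":-0.17,"claw":-0.85}
    - {"dx":0.0,"dy":-0.95,"dz":0,"yaw":-0.17,"claw":-0.85}
    - {"dx":0.0,"dy":-0.95,"dz":0,"yaw":-0.17,"claw":-0.85}
    - {"dx":0.0,"dy":-0.95,"dz":0,"yaw":-0.17,"claw":-0.85}
    - {"dx":0.0,"dy":-0.95,"dz":0,"yaw":-0.17,"claw":-0.85}
    - {"dx":0.0,"dy":-0.95,"dz":0,"yaw":-0.17,"claw":-0.85}

```text
clock: 9.93
ee_pos: [0.4859, -0.2894, 0.1303]
ee_rot: [-0.538, -0.456, 0.54, -0.459]
wrist_force: [0.6, -0.9, 1.0]
gripper_width: 0.0791
```

```bash
python3 - <<'E'
from ov import *
go(.4880,-.2959,-8.7,.12)
c=snap('wrist','w11'); p=(.489,-.2959,-.152)
overlay('w11',[(p,rect(.064,.082),.008,(0,0,255))],(150,80,500,400),2,'z')
E
```

```text
pos [ 0.4859 -0.2894  0.1303] jaw -9.39 F [ 0.62 -0.9   0.97] w 0.0791 t 9.9333 q7 [ 0.63  0.49 -0.26  1.85  0.17  0.83  0.12] tilt [ 2.0e-04 -4.5e-03 -1.0e+00]
-> dx 0.0070 dy -0.0218 dz -0.0343 yaw 0.0077 (alt -1.9923)
```

View pics/z.png

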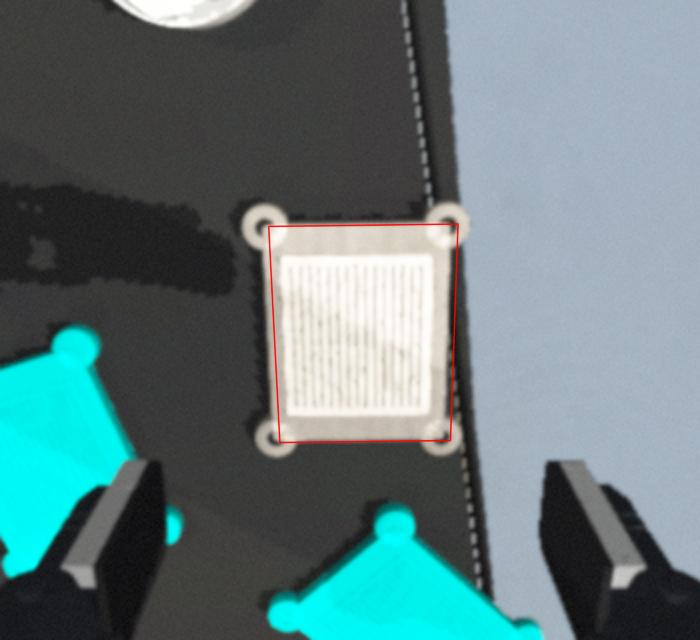

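```bash
python3 - <<'E'
from ov import *
c=load('w11'); Z=lambda q:[((x+.5)/2-.5+150,(y+.5)/2-.5+80) for x,y in q]
q=lambda w,h:[(-w/2,h/2),(w/2,h/2),(w/2,-h/2),(-w/2,-h/2)]
k=Z([(265,226),(448,225),(441,436),(276,437)])
for w,h in((.064,.082),):
    s,r=cornfit(c,k,q(w,h),.008,(.487,-.295,-.15)); print(s,np.degrees(s[2]).round(2),r.tolist())
go(s[0],s[1],np.degrees(s[2]),.03)
E
```

```text
[ 0.4869351  -0.2947118  -0.15564953] -8.92 [[-0.8, 1.1], [1.3, 1.0], [0.9, -1.2], [-1.4, -1.0]]
pos [ 0.4865 -0.2851  0.1301] jaw -9.24 F [-0.43  1.18 -0.16] w 0.0789 t 9.9833 q7 [ 0.63  0.49 -0.27  1.85  0.17  0.83  0.11] tilt [ 1.0e-04 -1.8e-03 -1.0e+00]
-> dx 0.0015 dy -0.0322 dz -0.3338 yaw 0.0036 (alt -1.9964)
```

send_rows:
  increments:
    - {"dx":0.0015,"dy":-0.032,"dz":-0.1,"yaw":0.004,"claw":-0.85}
    - {"dx":0.0015,"dy":-0.032,"dz":-0.2,"yaw":0.004,"claw":-0.85}
    - {"dx":0.0015,"dy":-0.032,"dz":-0.3,"yaw":0.004,"claw":-0.85}
    - {"dx":0.0015,"dy":-0.032,"dz":-0.34,"yaw":0.004,"claw":-0.85}
    - {"dx":0.0015,"dy":-0.032,"dz":-0.35,"yaw":0.004,"claw":-0.85}
    - {"dx":0.0015,"dy":-0.032,"dz":-0.35,"yaw":0.004,"claw":-0.85}

```text
clock: 10.48
ee_pos: [0.4881, -0.2889, 0.025]
ee_rot: [0.535, 0.462, -0.535, 0.462]
wrist_force: [0.3, -0.4, 0.9]
gripper_width: 0.0791
```

```bash
python3 - <<'E'
from ov import *
go(.487,-.2947,-8.9,.0195)
c=snap('wrist','w12'); p=(.487,-.2947,-.1555)
overlay('w12',[(p,rect(.064,.082),.008,(0,0,255))],(150,130,500,450),2,'z')
E
```

```text
pos [ 0.4881 -0.2889  0.025 ] jaw -8.4 F [ 0.34 -0.44  0.85] w 0.0791 t 10.4833 q7 [ 0.6   0.64 -0.23  1.91  0.23  0.62  0.08] tilt [-8.e-04  1.e-03 -1.e+00]
-> dx -0.0035 dy -0.0195 dz -0.0183 yaw -0.0056 (alt 1.9944)
```

View pics/z.png

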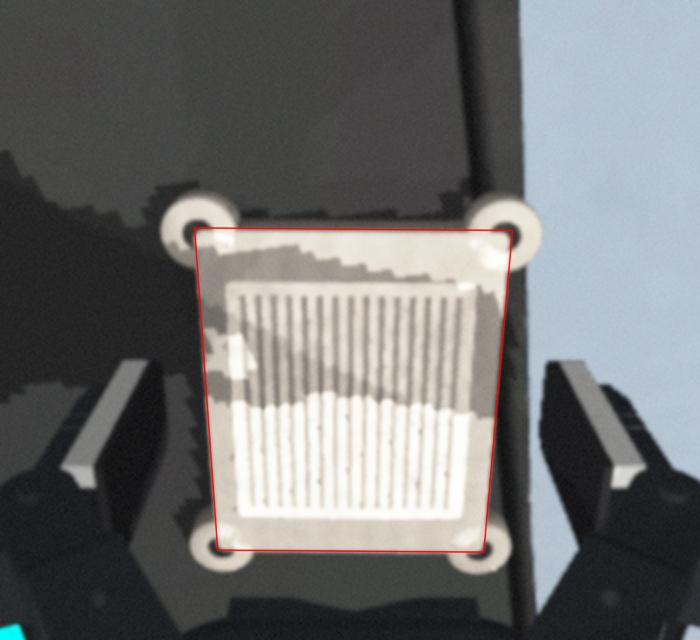

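send_rows:
  increments:
    - {"dx":-0.003,"dy":-0.017,"dz":-0.005,"yaw":-0.005,"claw":-0.85}
    - {"dx":-0.003,"dy":-0.017,"dz":-0.015,"yaw":-0.005,"claw":-0.85}
    - {"dx":-0.003,"dy":-0.017,"dz":-0.017,"yaw":-0.005,"claw":-0.85}
    - {"dx":-0.003,"dy":-0.017,"dz":-0.017,"yaw":-0.005,"claw":-0.85}
    - {"dx":-0.003,"dy":-0.017,"dz":-0.017,"yaw":-0.005,"claw":-0.85}

```text
clock: 10.95
ee_pos: [0.4871, -0.2952, 0.0203]
ee_rot: [0.537, 0.459, -0.537, 0.46]
wrist_force: [0.1, 0.6, -0.5]
gripper_width: 0.0788
```

send_rows:
  increments:
    - {"dx":0,"dy":0,"dz":-0.001,"yaw":0,"claw":1}
    - {"dx":0,"dy":0,"dz":-0.001,"yaw":0,"claw":1}
    - {"dx":0,"dy":0,"dz":-0.001,"yaw":0,"claw":1}
    - {"dx":0,"dy":0,"dz":-0.001,"yaw":0,"claw":1}
    - {"dx":0,"dy":0,"dz":-0.001,"yaw":0,"claw":1}

```text
clock: 11.37
ee_pos: [0.4872, -0.2951, 0.0205]
ee_rot: [0.537, 0.459, -0.537, 0.46]
wrist_force: [-1.6, -0.9, 10.3]
gripper_width: 0.0612
```

send_rows:
  increments:
    - {"dx":0,"dy":0,"dz":0.02,"yaw":0,"claw":1}
    - {"dx":0,"dy":0,"dz":0.08,"yaw":0,"claw":1}
    - {"dx":0,"dy":0,"dz":0.2,"yaw":0,"claw":1}
    - {"dx":0,"dy":0,"dz":0.35,"yaw":0,"claw":1}
    - {"dx":0,"dy":0,"dz":0.35,"yaw":0,"claw":1}
    - {"dx":0,"dy":0,"dz":0.35,"yaw":0,"claw":1}

```text
clock: 11.87
ee_pos: [0.4887, -0.2959, 0.1276]
ee_rot: [0.538, 0.458, -0.537, 0.461]
wrist_force: [0.3, -0.6, -1.2]
gripper_width: 0.0611
```

```bash
python3 - <<'E'
from ov import *
c=snap('wrist','w13'); go(.4813,.3043,21.6,.12)
cv2.imwrite('pics/z.png',c['image'][100:,100:560,::-1])
E
```

```text
pos [ 0.4874 -0.2953  0.1256] jaw -8.92 F [-0.98 -0.45 -1.28] w 0.0614 t 11.9167 q7 [ 0.64  0.5  -0.27  1.84  0.17  0.82  0.13] tilt [ 0.0019 -0.0012 -1.    ]
-> dx -0.0203 dy 1.9988 dz -0.0186 yaw 0.3391 (alt -1.6609)
```

View pics/z.png

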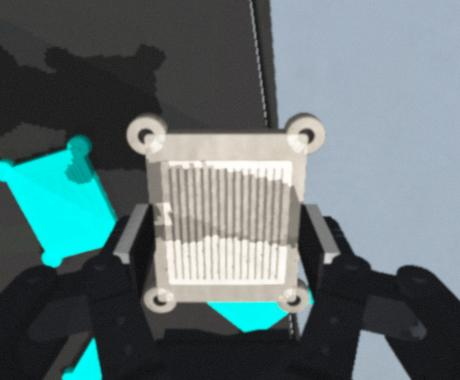

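send_rows:
  increments:
    - {"dx":-0.01,"dy":0.13,"dz":0.02,"yaw":0.05,"claw":1}
    - {"dx":-0.01,"dy":0.27,"dz":0.02,"yaw":0.1,"claw":1}
    - {"dx":-0.01,"dy":0.4,"dz":0.02,"yaw":0.17,"claw":1}
    - {"dx":-0.01,"dy":0.54,"dz":0.02,"yaw":0.17,"claw":1}
    - {"dx":-0.01,"dy":0.68,"dz":0.02,"yaw":0.17,"claw":1}
    - {"dx":-0.01,"dy":0.82,"dz":0.02,"yaw":0.17,"claw":1}
    - {"dx":-0.01,"dy":0.95,"dz":0.02,"yaw":0.17,"claw":1}
    - {"dx":-0.01,"dy":1.0,"dz":0.02,"yaw":0.17,"claw":1}

```text
clock: 12.58
ee_pos: [0.4824, 0.0112, 0.1294]
ee_rot: [0.47, 0.53, -0.47, 0.527]
wrist_force: [-0.2, 1.1, -0.6]
gripper_width: 0.0611
```

send_rows:
  increments:
    - {"dx":-0.01,"dy":0.13,"dz":0,"yaw":0.05,"claw":1}
    - {"dx":-0.01,"dy":0.27,"dz":0,"yaw":0.1,"claw":1}
    - {"dx":-0.01,"dy":0.4,"dz":0,"yaw":0.17,"claw":1}
    - {"dx":-0.01,"dy":0.54,"dz":0,"yaw":0.17,"claw":1}
    - {"dx":-0.01,"dy":0.68,"dz":0,"yaw":0.17,"claw":1}
    - {"dx":-0.01,"dy":0.82,"dz":0,"yaw":0.17,"claw":1}
    - {"dx":-0.01,"dy":0.93,"dz":0,"yaw":0.17,"claw":1}
    - {"dx":-0.01,"dy":0.98,"dz":0,"yaw":0.17,"claw":1}

```text
clock: 13.25
ee_pos: [0.4786, 0.3045, 0.129]
ee_rot: [0.396, 0.587, -0.395, 0.585]
wrist_force: [0.3, 0.7, -0.8]
gripper_width: 0.0613
```

send_rows:
  increments:
    - {"dx":0,"dy":0,"dz":-0.05,"yaw":0,"claw":1}
    - {"dx":0,"dy":0,"dz":-0.12,"yaw":0,"claw":1}
    - {"dx":0,"dy":0,"dz":-0.18,"yaw":0,"claw":1}
    - {"dx":0,"dy":0,"dz":-0.18,"yaw":0,"claw":1}
    - {"dx":0,"dy":0,"dz":-0.18,"yaw":0,"claw":1}

```text
clock: 13.67
ee_pos: [0.4795, 0.298, 0.0747]
ee_rot: [0.395, 0.586, -0.398, 0.585]
wrist_force: [-0.3, -0.3, -1.2]
gripper_width: 0.0611
```

```bash
python3 - <<'E'
from ov import *
go(.4813,.3043,21.6,.0465)
c=snap('wrist','w14')
s,M,a=st(); p0=(.4813,.3043,np.radians(21.6))
overlay('w14',[(p0,rect(.062,.084),.02,(255,255,0)),(p0,rect(.096,.130),.012,(0,255,0)),((*s['ee_pos'][:2],np.radians(a)),rect(.064,.082),s['ee_pos'][2]-.0125,(255,0,0))],(140,100,500,450),1.7,'z')
E
```

```text
pos [0.4795 0.298  0.0747] jaw 21.71 F [-0.32 -0.33 -1.23] w 0.0611 t 13.6667 q7 [-0.33  0.59 -0.45  1.87  0.36  0.76 -0.6 ] tilt [-0.004  -0.0024 -1.    ]
-> dx 0.0060 dy 0.0211 dz -0.094 yaw -0.0012 (alt 1.9988)
```

View pics/z.png

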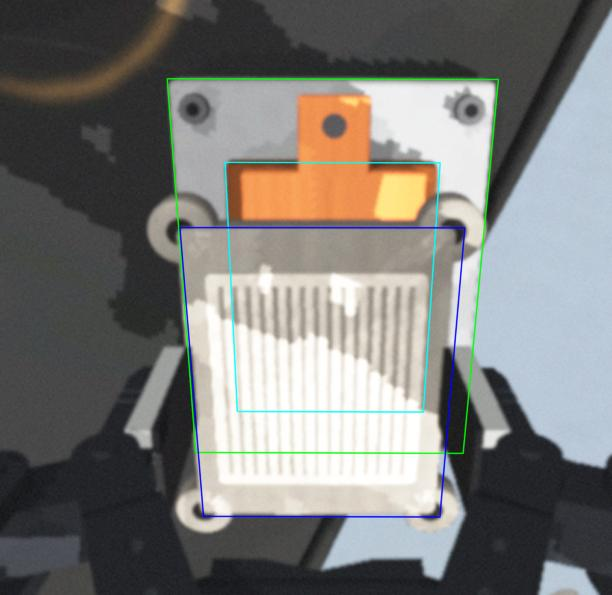

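```bash
python3 - <<'E'
from ov import *
im=cv2.imread('pics/w14.png')[200:415,215:440]; cv2.imwrite('pics/z.png',cv2.resize(im,None,fx=3.5,fy=2.75,interpolation=2))
snap('scene','s14'); i=cv2.imread('pics/s14.png'); cv2.imwrite('pics/z2.png',cv2.resize(i[220:380,80:240],None,fx=4,fy=4,interpolation=2))
go(.4813,.3043,21.6,.0465)
E
```

```text
pos [0.4809 0.299  0.0768] jaw 21.68 F [ 1.05  0.69 -0.8 ] w 0.0613 t 13.7667 q7 [-0.33  0.59 -0.45  1.87  0.36  0.76 -0.6 ] tilt [-4.e-04  1.e-04 -1.e+00]
-> dx 0.0013 dy 0.0176 dz -0.1009 yaw -0.0009 (alt 1.9991)
```

View pics/z.png

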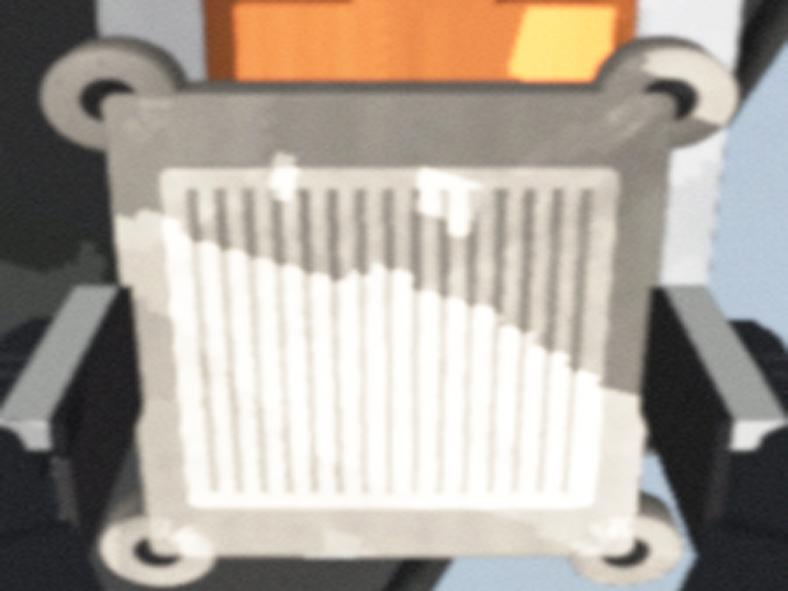

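View pics/z2.png

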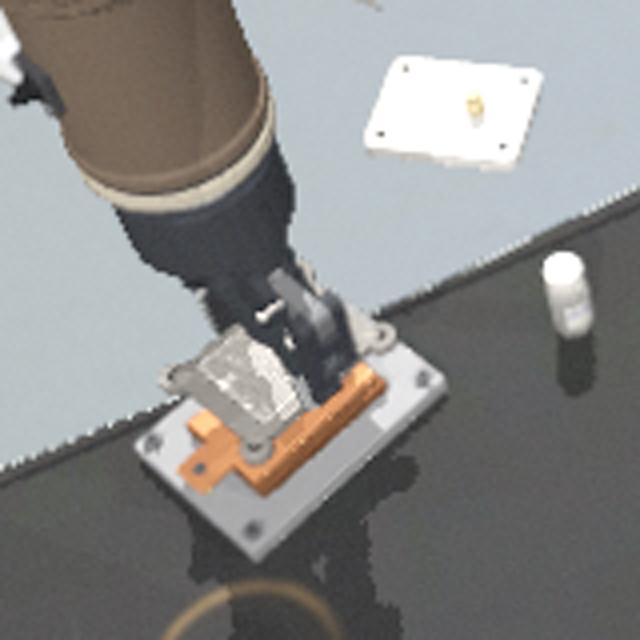

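```bash
cat >> wf.py <<'E'
def cornfit4(c,uv,poly,init):
    f=lambda p:(w2pix(c,prism(p[0],p[1],p[2],poly,p[3],p[3])[:len(poly)])-np.array(uv)).ravel()
    r=least_squares(f,init,x_scale=[.001,.001,.01,.001]); return r.x,r.fun.reshape(-1,2).round(1)
Q=lambda w,h:[(-w/2,h/2),(w/2,h/2),(w/2,-h/2),(-w/2,-h/2)]
E
python3 - <<'E'
from ov import *
c=load('w14'); Z=lambda q:[((x+.5)/3.5-.5+215,(y+.5)/2.75-.5+200) for x,y in q]
k=Z([(105,93),(670,95),(637,553),(147,553)])
s,r=cornfit4(c,k,Q(.064,.082),(.48,.298,.38,.062)); print(s,np.degrees(s[2]),r.tolist())
s,r=cornfit(c,k,Q(.064,.082),.0747-.0125,(.48,.298,.38)); print(s,np.degrees(s[2]),r.tolist())
E
```

```text
[0.47955555 0.29717186 0.38225015 0.06056342] 21.901320211946327 [[-1.0, 0.6], [1.4, -0.6], [-2.0, -0.0], [1.5, -0.1]]
[0.4792167  0.29811957 0.38226612] 21.902235301389254 [[-0.8, -0.1], [0.6, 1.0], [-0.3, -0.6], [0.5, -0.3]]
```

send_rows:
  increments:
    - {"dx":0.002,"dy":0.017,"dz":-0.02,"yaw":-0.001,"claw":1}
    - {"dx":0.002,"dy":0.017,"dz":-0.05,"yaw":-0.001,"claw":1}
    - {"dx":0.002,"dy":0.017,"dz":-0.075,"yaw":-0.001,"claw":1}
    - {"dx":0.002,"dy":0.017,"dz":-0.08,"yaw":-0.001,"claw":1}
    - {"dx":0.002,"dy":0.017,"dz":-0.08,"yaw":-0.001,"claw":1}
    - {"dx":0.002,"dy":0.017,"dz":-0.08,"yaw":-0.001,"claw":1}

```text
clock: 14.27
ee_pos: [0.4815, 0.3039, 0.0525]
ee_rot: [0.397, 0.585, -0.398, 0.585]
wrist_force: [0.5, 0.6, -1.5]
gripper_width: 0.0615
```

```bash
python3 - <<'E'
from ov import *
go(.4813,.3043,21.6,.0465)
c=snap('wrist','w15')
s,M,a=st(); p0=(.4813,.3043,np.radians(21.6))
overlay('w15',[(p0,rect(.062,.084),.02,(255,255,0)),(p0,rect(.096,.130),.012,(0,255,0)),((*s['ee_pos'][:2],np.radians(a)),rect(.064,.082),s['ee_pos'][2]-.0125,(255,0,0))],(140,100,500,450),1.7,'z')
E
```

```text
pos [0.4815 0.3039 0.0525] jaw 21.59 F [ 0.45  0.58 -1.48] w 0.0615 t 14.2667 q7 [-0.36  0.63 -0.43  1.88  0.38  0.72 -0.63] tilt [-3.e-04 -3.e-04 -1.e+00]
-> dx -0.0006 dy 0.0013 dz -0.0199 yaw 0.0001 (alt -1.9999)
```

View pics/z.png

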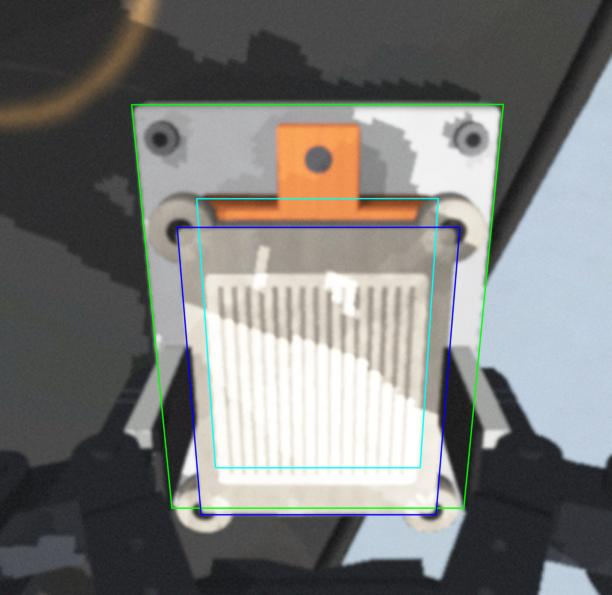

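send_rows:
  increments:
    - {"dx":-0.001,"dy":0.001,"dz":-0.01,"yaw":0,"claw":1}
    - {"dx":-0.001,"dy":0.001,"dz":-0.018,"yaw":0,"claw":1}
    - {"dx":-0.001,"dy":0.001,"dz":-0.021,"yaw":0,"claw":1}
    - {"dx":-0.001,"dy":0.001,"dz":-0.021,"yaw":0,"claw":1}

```text
clock: 14.65
ee_pos: [0.4813, 0.3043, 0.0465]
ee_rot: [0.398, 0.585, -0.397, 0.585]
wrist_force: [-1.0, -0.2, 2.0]
gripper_width: 0.0611
```

Near contact; a touch lower, then release and rise.

send_rows:
  increments:
    - {"dx":0,"dy":0,"dz":-0.002,"yaw":0,"claw":1}
    - {"dx":0,"dy":0,"dz":-0.002,"yaw":0,"claw":1}

```text
clock: 14.82
ee_pos: [0.4813, 0.3044, 0.0464]
ee_rot: [0.398, 0.585, -0.397, 0.585]
wrist_force: [-2.5, -1.6, 9.9]
gripper_width: 0.0611
```

send_rows:
  increments:
    - {"dx":0,"dy":0,"dz":0.001,"yaw":0,"claw":-0.7}
    - {"dx":0,"dy":0,"dz":0.001,"yaw":0,"claw":-0.8}
    - {"dx":0,"dy":0,"dz":0.001,"yaw":0,"claw":-0.8}
    - {"dx":0,"dy":0,"dz":0.001,"yaw":0,"claw":-0.8}
    - {"dx":0,"dy":0,"dz":0.03,"yaw":0,"claw":-0.8}
    - {"dx":0,"dy":0,"dz":0.1,"yaw":0,"claw":-0.8}
    - {"dx":0,"dy":0,"dz":0.2,"yaw":0,"claw":-0.8}
    - {"dx":0,"dy":0,"dz":0.3,"yaw":0,"claw":-0.8}

```text
clock: 15.48
ee_pos: [0.4806, 0.304, 0.1367]
ee_rot: [0.397, 0.585, -0.398, 0.585]
wrist_force: [1.1, 0.6, 0.3]
gripper_width: 0.0769
```

```bash
python3 - <<'E'
from ov import *
go(.6385,-.1283,39.4,.12)
c=snap('wrist','w16'); p0=(.4813,.3043,np.radians(21.6))
overlay('w16',[(p0,rect(.062,.084),.02,(255,255,0)),(p0,rect(.096,.130),.012,(0,255,0)),(p0,rect(.064,.082),.034,(255,0,0))],(180,100,480,400),2,'z')
E
```

```text
pos [0.4806 0.304  0.1367] jaw 21.61 F [1.06 0.65 0.31] w 0.0769 t 15.4833 q7 [-0.31  0.52 -0.49  1.81  0.3   0.88 -0.56] tilt [-1.6e-03 -7.0e-04 -1.0e+00]
-> dx 0.5262 dy -1.4411 dz -0.0556 yaw 0.1976 (alt -1.8024)
```

View pics/z.png

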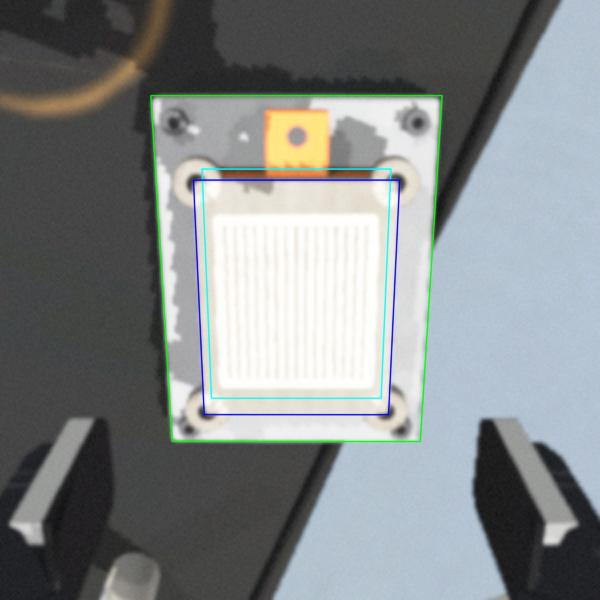

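send_rows:
  increments:
    - {"dx":0.27,"dy":-0.75,"dz":0.05,"yaw":0.1,"claw":-0.75}
    - {"dx":0.27,"dy":-0.75,"dz":0.05,"yaw":0.1,"claw":-0.75}
    - {"dx":0.27,"dy":-0.75,"dz":0.05,"yaw":0.1,"claw":-0.75}
    - {"dx":0.27,"dy":-0.75,"dz":0.05,"yaw":0.1,"claw":-0.75}
    - {"dx":0.27,"dy":-0.75,"dz":0.05,"yaw":0.1,"claw":-0.75}
    - {"dx":0.27,"dy":-0.75,"dz":0.05,"yaw":0.1,"claw":-0.75}
    - {"dx":0.27,"dy":-0.75,"dz":0.05,"yaw":0.1,"claw":-0.75}

```text
clock: 16.12
ee_pos: [0.5649, 0.0704, 0.151]
ee_rot: [0.353, 0.611, -0.355, 0.614]
wrist_force: [-0.1, -0.2, 0.4]
gripper_width: 0.0749
```

send_rows:
  increments:
    - {"dx":0.24,"dy":-0.68,"dz":-0.08,"yaw":0.1,"claw":-0.75}
    - {"dx":0.24,"dy":-0.68,"dz":-0.08,"yaw":0.1,"claw":-0.75}
    - {"dx":0.24,"dy":-0.68,"dz":-0.08,"yaw":0.1,"claw":-0.75}
    - {"dx":0.24,"dy":-0.68,"dz":-0.08,"yaw":0.1,"claw":-0.75}
    - {"dx":0.24,"dy":-0.68,"dz":-0.08,"yaw":0.1,"claw":-0.75}
    - {"dx":0.24,"dy":-0.68,"dz":-0.08,"yaw":0.1,"claw":-0.75}
    - {"dx":0.24,"dy":-0.68,"dz":-0.08,"yaw":0.1,"claw":-0.75}
    - {"dx":0.24,"dy":-0.68,"dz":-0.08,"yaw":0.1,"claw":-0.75}

```text
clock: 16.78
ee_pos: [0.6342, -0.125, 0.1266]
ee_rot: [0.302, 0.64, -0.301, 0.639]
wrist_force: [-0.8, 1.5, 0.1]
gripper_width: 0.0744
```

```bash
python3 - <<'E'
from ov import *
c=snap('wrist','w17'); go(.6385,-.1283,39.4,.02); p=(.6385,-.1283,np.radians(39.4))
overlay('w17',[(p,rect(.058,.08),.01,(0,0,255)),(p,rect(.035,.053),.01,(0,0,255))],(140,50,500,400),1.7,'z')
E
```

```text
pos [ 0.6342 -0.1234  0.127 ] jaw 39.63 F [ 0.22  1.33 -0.05] w 0.0747 t 16.8333 q7 [ 0.43  0.64 -0.5   1.62  0.36  0.97  0.5 ] tilt [ 1.0e-04  1.1e-03 -1.0e+00]
-> dx 0.0144 dy -0.0163 dz -0.3565 yaw -0.0025 (alt 1.9975)
```

View pics/z.png

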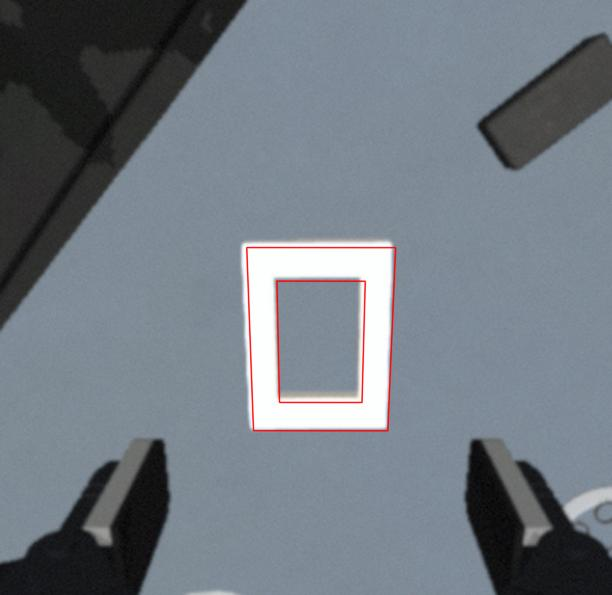

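send_rows:
  increments:
    - {"dx":0.0095,"dy":-0.0125,"dz":-0.1,"yaw":-0.002,"claw":-0.75}
    - {"dx":0.0095,"dy":-0.0125,"dz":-0.2,"yaw":-0.002,"claw":-0.75}
    - {"dx":0.0095,"dy":-0.0125,"dz":-0.28,"yaw":-0.002,"claw":-0.75}
    - {"dx":0.0095,"dy":-0.0125,"dz":-0.33,"yaw":-0.002,"claw":-0.75}
    - {"dx":0.0095,"dy":-0.0125,"dz":-0.345,"yaw":-0.002,"claw":-0.75}
    - {"dx":0.0095,"dy":-0.0125,"dz":-0.345,"yaw":-0.002,"claw":-0.75}
    - {"dx":0.0095,"dy":-0.0125,"dz":-0.345,"yaw":-0.002,"claw":-0.75}

```text
clock: 17.42
ee_pos: [0.6377, -0.127, 0.0243]
ee_rot: [0.302, 0.639, -0.301, 0.64]
wrist_force: [-0.3, 0.8, 1.5]
gripper_width: 0.0743
```

```bash
python3 - <<'E'
from ov import *
c=snap('wrist','w18'); go(.6371,-.1281,39.4,.0215); p=(.6371,-.1281,np.radians(39.4))
overlay('w18',[(p,rect(.058,.08),.01,(0,0,255)),(p,rect(.035,.053),.01,(0,0,255))],(140,100,500,450),1.7,'z')
E
```

```text
pos [ 0.6381 -0.1275  0.0248] jaw 39.48 F [ 0.56 -0.08  0.66] w 0.0749 t 17.4667 q7 [ 0.4   0.77 -0.45  1.68  0.43  0.79  0.45] tilt [ 2.2e-03  1.0e-04 -1.0e+00]
-> dx -0.0034 dy -0.0021 dz -0.0111 yaw -0.0008 (alt 1.9992)
```

View pics/z.png

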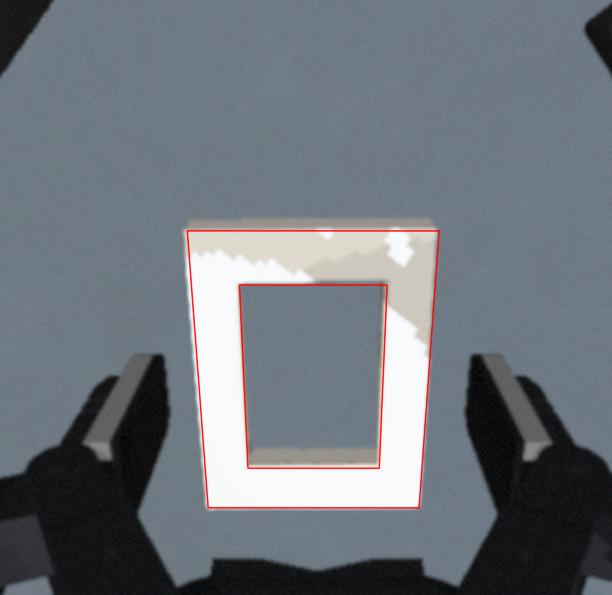

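send_rows:
  increments:
    - {"dx":-0.003,"dy":-0.002,"dz":-0.006,"yaw":0,"claw":-0.75}
    - {"dx":-0.003,"dy":-0.002,"dz":-0.007,"yaw":0,"claw":-0.75}
    - {"dx":-0.003,"dy":-0.002,"dz":-0.007,"yaw":0,"claw":-0.75}

```text
clock: 17.72
ee_pos: [0.6365, -0.1293, 0.0218]
ee_rot: [0.302, 0.639, -0.302, 0.64]
wrist_force: [-0.3, -0.6, -0.3]
gripper_width: 0.075
```

send_rows:
  increments:
    - {"dx":0,"dy":0,"dz":0,"yaw":0,"claw":1}
    - {"dx":0,"dy":0,"dz":0,"yaw":0,"claw":1}
    - {"dx":0,"dy":0,"dz":0,"yaw":0,"claw":1}
    - {"dx":0,"dy":0,"dz":0,"yaw":0,"claw":1}
    - {"dx":0,"dy":0,"dz":0,"yaw":0,"claw":1}

```text
clock: 18.13
ee_pos: [0.6365, -0.1291, 0.022]
ee_rot: [0.302, 0.639, -0.302, 0.64]
wrist_force: [-2.1, 0.2, 7.0]
gripper_width: 0.0559
```

send_rows:
  increments:
    - {"dx":0,"dy":0,"dz":0.02,"yaw":0,"claw":1}
    - {"dx":0,"dy":0,"dz":0.08,"yaw":0,"claw":1}
    - {"dx":0,"dy":0,"dz":0.2,"yaw":0,"claw":1}
    - {"dx":0,"dy":0,"dz":0.35,"yaw":0,"claw":1}
    - {"dx":0,"dy":0,"dz":0.35,"yaw":0,"claw":1}
    - {"dx":0,"dy":0,"dz":0.35,"yaw":0,"claw":1}

```text
clock: 18.63
ee_pos: [0.6383, -0.129, 0.1299]
ee_rot: [0.303, 0.637, -0.301, 0.641]
wrist_force: [-0.3, 0.0, -0.9]
gripper_width: 0.056
```

```bash
python3 - <<'E'
from ov import *
c=snap('wrist','w19'); go(.4813,.3043,21.6,.12)
cv2.imwrite('pics/z.png',c['image'][100:,100:560,::-1])
E
```

```text
pos [ 0.6369 -0.1292  0.1276] jaw 39.4 F [-1.75 -0.49 -1.65] w 0.0558 t 18.6833 q7 [ 0.44  0.65 -0.5   1.61  0.36  0.97  0.51] tilt [ 2.7e-03 -6.0e-04 -1.0e+00]
-> dx -0.5187 dy 1.4449 dz -0.0254 yaw -0.1978 (alt 1.8022)
```

View pics/z.png

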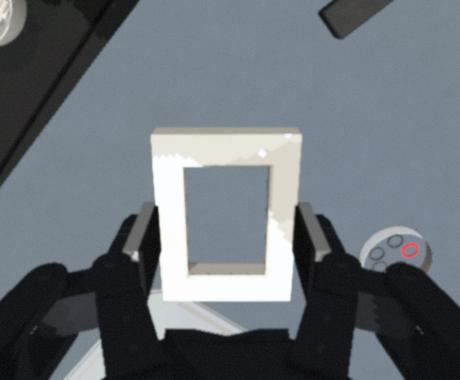

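send_rows:
  increments:
    - {"dx":-0.04,"dy":0.12,"dz":0.03,"yaw":-0.05,"claw":1}
    - {"dx":-0.09,"dy":0.25,"dz":0.03,"yaw":-0.1,"claw":1}
    - {"dx":-0.13,"dy":0.37,"dz":0.03,"yaw":-0.1,"claw":1}
    - {"dx":-0.18,"dy":0.5,"dz":0.03,"yaw":-0.1,"claw":1}
    - {"dx":-0.22,"dy":0.62,"dz":0.03,"yaw":-0.1,"claw":1}
    - {"dx":-0.26,"dy":0.72,"dz":0.03,"yaw":-0.1,"claw":1}
    - {"dx":-0.26,"dy":0.72,"dz":0.03,"yaw":-0.1,"claw":1}

```text
clock: 19.27
ee_pos: [0.5543, 0.0951, 0.1343]
ee_rot: [0.349, 0.617, -0.348, 0.614]
wrist_force: [-0.8, -0.1, 0.4]
gripper_width: 0.056
```

send_rows:
  increments:
    - {"dx":-0.04,"dy":0.12,"dz":0,"yaw":-0.05,"claw":1}
    - {"dx":-0.09,"dy":0.25,"dz":0,"yaw":-0.098,"claw":1}
    - {"dx":-0.13,"dy":0.37,"dz":0,"yaw":-0.098,"claw":1}
    - {"dx":-0.18,"dy":0.5,"dz":0,"yaw":-0.098,"claw":1}
    - {"dx":-0.22,"dy":0.62,"dz":0,"yaw":-0.098,"claw":1}
    - {"dx":-0.258,"dy":0.725,"dz":-0.04,"yaw":-0.098,"claw":1}
    - {"dx":-0.258,"dy":0.725,"dz":-0.1,"yaw":-0.098,"claw":1}
    - {"dx":-0.258,"dy":0.725,"dz":-0.15,"yaw":-0.098,"claw":1}

```text
clock: 19.93
ee_pos: [0.4788, 0.3068, 0.0884]
ee_rot: [0.396, 0.586, -0.396, 0.585]
wrist_force: [0.4, -1.3, -1.2]
gripper_width: 0.0555
```

send_rows:
  increments:
    - {"dx":0,"dy":0,"dz":0,"yaw":0,"claw":1}
    - {"dx":0,"dy":0,"dz":0,"yaw":0,"claw":1}
    - {"dx":0,"dy":0,"dz":0,"yaw":0,"claw":1}

```text
clock: 20.18
ee_pos: [0.481, 0.3039, 0.0901]
ee_rot: [0.398, 0.585, -0.398, 0.585]
wrist_force: [-0.1, 0.6, -1.0]
gripper_width: 0.056
```

```bash
cat > hov.py <<'E'
import sys
from ov import *
def hov(f,w,h,zoff,z,extra=[]):
    go(.4813,.3043,21.6,z)
    c=snap('wrist',f); s,M,a=st(); p0=(.4813,.3043,np.radians(21.6))
    overlay(f,[(p0,rect(.062,.084),.02,(255,255,0)),(p0,rect(.096,.130),.012,(0,255,0)),(p0,rect(.064,.082),.034,(0,0,255)),((*s['ee_pos'][:2],np.radians(a)),rect(w,h),s['ee_pos'][2]+zoff,(255,0,0))]+extra,(140,100,500,450),1.7,'z')
E
python3 -c "
from hov import *
hov('w20',.058,.08,-.012,.056)"
```

```text
pos [0.481  0.3039 0.0901] jaw 21.54 F [-0.12  0.6  -0.97] w 0.056 t 20.1833 q7 [-0.34  0.58 -0.45  1.85  0.34  0.79 -0.6 ] tilt [-5.e-04 -5.e-04 -1.e+00]
-> dx 0.0009 dy 0.0014 dz -0.1136 yaw 0.0007 (alt -1.9993)
```

View pics/z.png

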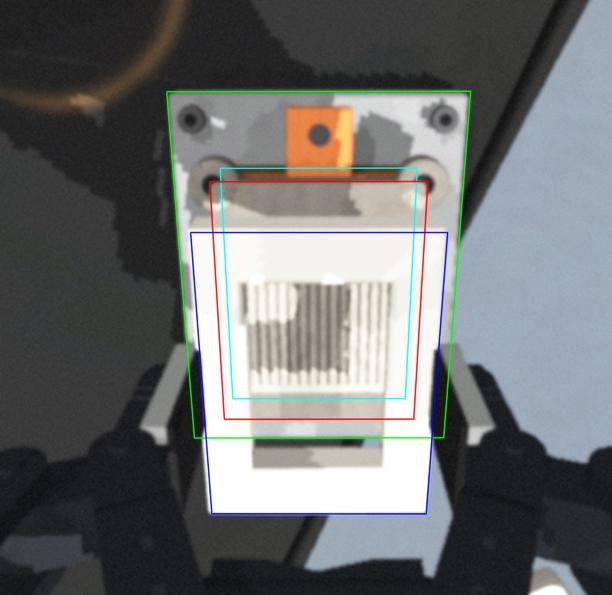

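send_rows:
  increments:
    - {"dx":0.001,"dy":0.001,"dz":-0.03,"yaw":0.001,"claw":1}
    - {"dx":0.001,"dy":0.001,"dz":-0.07,"yaw":0.001,"claw":1}
    - {"dx":0.001,"dy":0.001,"dz":-0.095,"yaw":0.001,"claw":1}
    - {"dx":0.001,"dy":0.001,"dz":-0.105,"yaw":0.001,"claw":1}
    - {"dx":0.001,"dy":0.001,"dz":-0.11,"yaw":0.001,"claw":1}
    - {"dx":0.001,"dy":0.001,"dz":-0.11,"yaw":0.001,"claw":1}
    - {"dx":0.001,"dy":0.001,"dz":-0.11,"yaw":0.001,"claw":1}

```text
clock: 20.82
ee_pos: [0.4811, 0.3049, 0.0572]
ee_rot: [0.397, 0.585, -0.397, 0.585]
wrist_force: [0.2, -0.0, -0.5]
gripper_width: 0.0556
```

```bash
python3 -c "
from hov import *
hov('w21',.058,.08,-.012,.056)"
```

```text
pos [0.4811 0.3049 0.0572] jaw 21.69 F [ 0.19 -0.   -0.54] w 0.0556 t 20.8167 q7 [-0.35  0.62 -0.43  1.88  0.38  0.72 -0.62] tilt [ 0.e+00  1.e-04 -1.e+00]
-> dx 0.0005 dy -0.0020 dz -0.0039 yaw -0.0010 (alt 1.9990)
```

View pics/z.png

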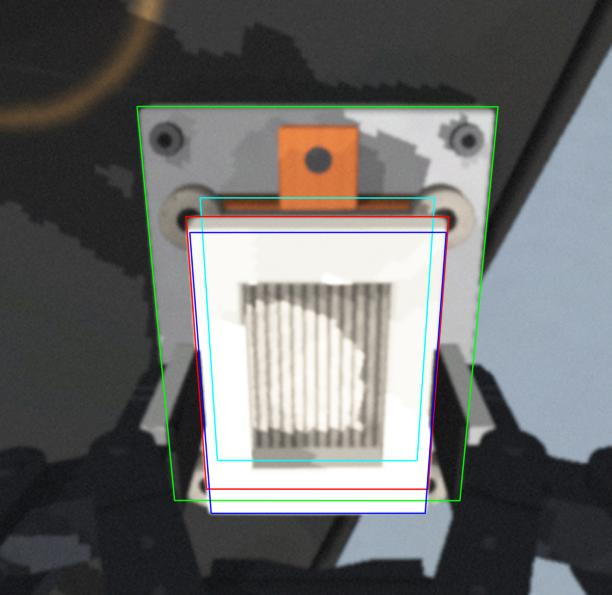

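Aligned; lower to contact, release, rise.

send_rows:
  increments:
    - {"dx":0.0005,"dy":-0.002,"dz":-0.003,"yaw":-0.001,"claw":1}
    - {"dx":0.0005,"dy":-0.002,"dz":-0.005,"yaw":-0.001,"claw":1}
    - {"dx":0.0005,"dy":-0.002,"dz":-0.006,"yaw":-0.001,"claw":1}
    - {"dx":0.0005,"dy":-0.002,"dz":-0.006,"yaw":-0.001,"claw":1}

```text
clock: 21.2
ee_pos: [0.4813, 0.3041, 0.0553]
ee_rot: [0.398, 0.585, -0.398, 0.585]
wrist_force: [0.2, -0.4, -0.2]
gripper_width: 0.0556
```

send_rows:
  increments:
    - {"dx":0,"dy":0,"dz":-0.002,"yaw":0,"claw":1}
    - {"dx":0,"dy":0,"dz":-0.003,"yaw":0,"claw":1}
    - {"dx":0,"dy":0,"dz":-0.003,"yaw":0,"claw":1}

```text
clock: 21.45
ee_pos: [0.4813, 0.3042, 0.0551]
ee_rot: [0.398, 0.585, -0.397, 0.585]
wrist_force: [-2.2, -1.9, 8.5]
gripper_width: 0.0556
```

send_rows:
  increments:
    - {"dx":0,"dy":0,"dz":0.002,"yaw":0,"claw":-0.5}
    - {"dx":0,"dy":0,"dz":0.002,"yaw":0,"claw":-0.7}
    - {"dx":0,"dy":0,"dz":0.002,"yaw":0,"claw":-0.7}
    - {"dx":0,"dy":0,"dz":0.002,"yaw":0,"claw":-0.7}
    - {"dx":0,"dy":0,"dz":0.03,"yaw":0,"claw":-0.7}
    - {"dx":0,"dy":0,"dz":0.1,"yaw":0,"claw":-0.7}
    - {"dx":0,"dy":0,"dz":0.2,"yaw":0,"claw":-0.7}
    - {"dx":0,"dy":0,"dz":0.3,"yaw":0,"claw":-0.7}

```text
clock: 22.12
ee_pos: [0.4806, 0.3039, 0.1454]
ee_rot: [0.397, 0.585, -0.398, 0.585]
wrist_force: [0.6, -0.2, 0.2]
gripper_width: 0.0727
```

```bash
python3 - <<'E'
from ov import *
go(.6325,.1565,-37,.12)
c=snap('wrist','w22'); p0=(.4813,.3043,np.radians(21.6))
overlay('w22',[(p0,rect(.062,.084),.02,(255,255,0)),(p0,rect(.096,.130),.012,(0,255,0)),(p0,rect(.064,.082),.034,(255,0,0)),(p0,rect(.058,.08),.044,(0,0,255))],(180,100,480,400),2,'z')
E
```

```text
pos [0.4806 0.3039 0.1454] jaw 21.61 F [ 0.62 -0.22  0.2 ] w 0.0727 t 22.1167 q7 [-0.31  0.51 -0.49  1.81  0.3   0.9  -0.55] tilt [-1.7e-03 -7.0e-04 -1.0e+00]
-> dx 0.5063 dy -0.4914 dz -0.0846 yaw -0.6513 (alt 1.3487)
```

View pics/z.png

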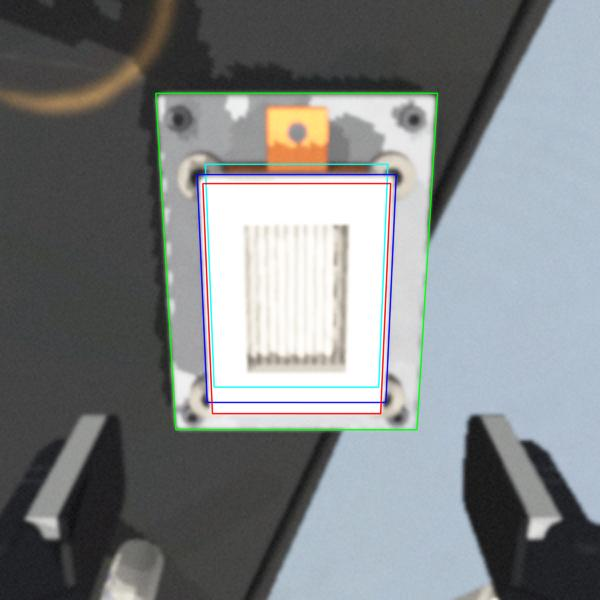

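send_rows:
  increments:
    - {"dx":0.506,"dy":-0.491,"dz":0,"yaw":-0.63,"claw":-1}
    - {"dx":0.506,"dy":-0.491,"dz":0,"yaw":-0.63,"claw":-1}
    - {"dx":0.506,"dy":-0.491,"dz":0,"yaw":-0.63,"claw":-1}
    - {"dx":0.506,"dy":-0.491,"dz":0,"yaw":-0.63,"claw":-1}
    - {"dx":0.506,"dy":-0.491,"dz":0,"yaw":-0.63,"claw":-1}
    - {"dx":0.506,"dy":-0.491,"dz":0,"yaw":-0.63,"claw":-1}
    - {"dx":0.506,"dy":-0.491,"dz":0,"yaw":-0.63,"claw":-1}
    - {"dx":0.506,"dy":-0.491,"dz":0,"yaw":-0.63,"claw":-1}

```text
clock: 22.83
ee_pos: [0.6337, 0.1557, 0.1446]
ee_rot: [0.629, 0.323, -0.629, 0.323]
wrist_force: [0.1, 1.0, 0.9]
gripper_width: 0.0855
```

send_rows:
  increments:
    - {"dx":0,"dy":0,"dz":-0.04,"yaw":-0.02,"claw":-1}
    - {"dx":0,"dy":0,"dz":-0.04,"yaw":-0.02,"claw":-1}
    - {"dx":0,"dy":0,"dz":-0.04,"yaw":-0.02,"claw":-1}

```text
clock: 23.08
ee_pos: [0.6325, 0.1569, 0.1322]
ee_rot: [-0.632, -0.317, 0.633, -0.317]
wrist_force: [0.7, 0.7, 0.3]
gripper_width: 0.0853
```

```bash
python3 - <<'E'
from ov import *
c=snap('wrist','w23'); go(.6325,.1565,-37,.12); p=(.6325,.1565,np.radians(-37))
overlay('w23',[(p,rect(.068,.09),.012,(0,0,255)),(p,rect(.012,.012,0,-.014),.028,(0,0,255))],(140,50,500,400),1.7,'z')
E
```

```text
pos [0.6329 0.157  0.1327] jaw -36.79 F [ 0.53  0.51 -0.12] w 0.0855 t 23.1333 q7 [-0.2   0.6  -0.19  1.62  0.13  0.93 -1.08] tilt [-4.e-04 -0.e+00 -1.e+00]
-> dx -0.0012 dy -0.0017 dz -0.0422 yaw -0.0023 (alt 1.9977)
```

View pics/z.png

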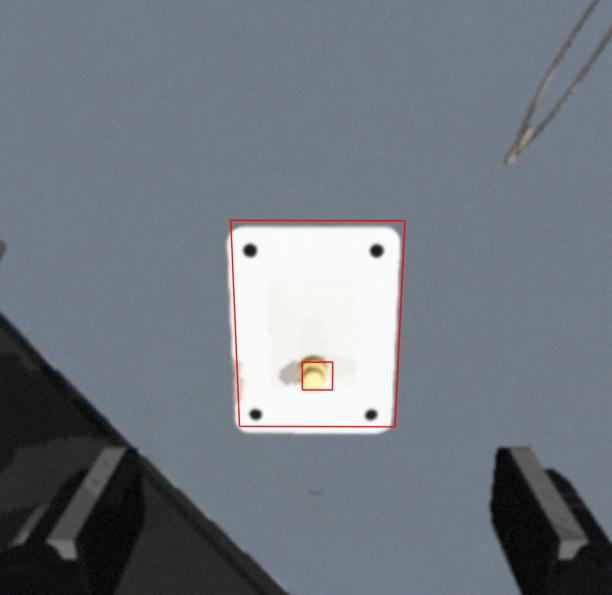

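```bash
python3 - <<'E'
from ov import *
c=load('w23'); Z=lambda q:[((x+.5)/1.7-.5+140,(y+.5)/1.7-.5+50) for x,y in q]
s,r=cornfit(c,Z([(227,227),(402,227),(392,433),(236,433)]),Q(.068,.09),.012,(.63,.155,-.64));print(s,np.degrees(s[2]),r.tolist())
h,r=cornfit4(c,Z([(250,250),(377,250),(371,414),(256,415)]),Q(.0505,.0725),(.63,.155,-.64,.012));print(h,np.degrees(h[2]),r.tolist())
print(pix2w(c,Z([(314,374)]),.028), prism(s[0],s[1],s[2],[(0,-.014)],0,0)[0])
E
```

```text
[ 0.62971337  0.1547532  -0.64525363] -36.97030963441259 [[0.0, -0.3], [-0.5, -0.1], [-0.0, 0.3], [0.5, 0.1]]
[ 0.62928143  0.15467759 -0.64298255  0.01120926] -36.84018669719294 [[-0.1, 0.1], [-0.1, 0.1], [0.4, 0.2], [-0.2, -0.4]]
[[0.62356917 0.1465788  0.028     ]] [0.62129375 0.14356794 0.        ]
```

send_rows:
  increments:
    - {"dx":-0.01,"dy":-0.007,"dz":-0.05,"yaw":-0.002,"claw":-1}
    - {"dx":-0.01,"dy":-0.007,"dz":-0.15,"yaw":-0.002,"claw":-1}
    - {"dx":-0.01,"dy":-0.007,"dz":-0.25,"yaw":-0.002,"claw":-1}
    - {"dx":-0.01,"dy":-0.007,"dz":-0.31,"yaw":-0.002,"claw":-1}
    - {"dx":-0.01,"dy":-0.007,"dz":-0.335,"yaw":-0.002,"claw":-1}
    - {"dx":-0.01,"dy":-0.007,"dz":-0.335,"yaw":-0.002,"claw":-1}
    - {"dx":-0.01,"dy":-0.007,"dz":-0.335,"yaw":-0.002,"claw":-1}

```text
clock: 23.72
ee_pos: [0.6306, 0.155, 0.0328]
ee_rot: [0.633, 0.315, -0.633, 0.315]
wrist_force: [0.2, -0.1, 0.4]
gripper_width: 0.0858
```

```bash
python3 - <<'E'
from ov import *
c=snap('wrist','w24'); go(.6297,.1547,-36.95,.022); p=(.6297,.1547,np.radians(-36.95))
overlay('w24',[(p,rect(.068,.09),.012,(0,0,255)),(p,rect(.012,.012,0,-.014),.028,(0,0,255))],(140,100,500,450),1.7,'z')
E
```

```text
pos [0.6311 0.1552 0.0335] jaw -37.07 F [ 0.9  -0.47  0.69] w 0.0854 t 23.7667 q7 [-0.21  0.71 -0.17  1.69  0.16  0.74 -1.11] tilt [ 2.e-03  8.e-04 -1.e+00]
-> dx -0.0047 dy -0.0016 dz -0.0382 yaw 0.0013 (alt -1.9987)
```

View pics/z.png

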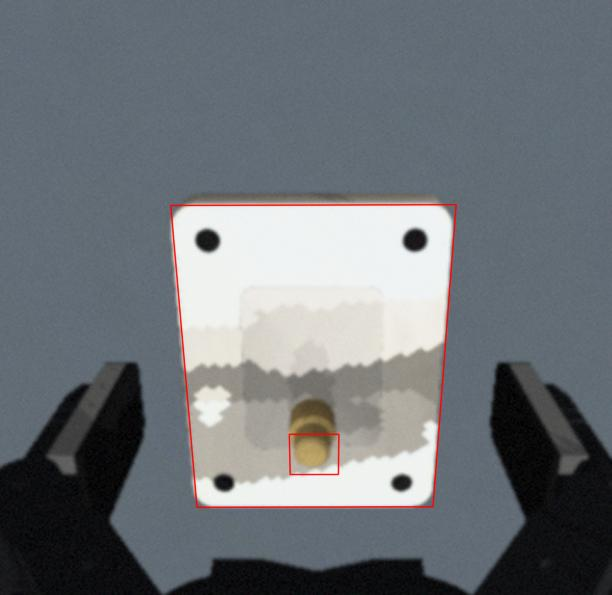

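send_rows:
  increments:
    - {"dx":-0.004,"dy":-0.0015,"dz":-0.015,"yaw":0.001,"claw":-1}
    - {"dx":-0.004,"dy":-0.0015,"dz":-0.03,"yaw":0.001,"claw":-1}
    - {"dx":-0.004,"dy":-0.0015,"dz":-0.036,"yaw":0.001,"claw":-1}
    - {"dx":-0.004,"dy":-0.0015,"dz":-0.036,"yaw":0.001,"claw":-1}
    - {"dx":-0.004,"dy":-0.0015,"dz":-0.036,"yaw":0.001,"claw":-1}

```text
clock: 24.18
ee_pos: [0.6288, 0.1543, 0.0211]
ee_rot: [-0.633, -0.316, 0.633, -0.316]
wrist_force: [-0.2, 0.1, -0.0]
gripper_width: 0.0853
```

send_rows:
  increments:
    - {"dx":0,"dy":0,"dz":0,"yaw":0,"claw":1}
    - {"dx":0,"dy":0,"dz":0,"yaw":0,"claw":1}
    - {"dx":0,"dy":0,"dz":0,"yaw":0,"claw":1}
    - {"dx":0,"dy":0,"dz":0,"yaw":0,"claw":1}
    - {"dx":0,"dy":0,"dz":0,"yaw":0,"claw":1}
    - {"dx":0,"dy":0,"dz":0,"yaw":0,"claw":1}

```text
clock: 24.68
ee_pos: [0.629, 0.1544, 0.022]
ee_rot: [0.633, 0.315, -0.633, 0.316]
wrist_force: [-1.0, 0.2, 6.9]
gripper_width: 0.0656
```

send_rows:
  increments:
    - {"dx":0,"dy":0,"dz":0.02,"yaw":0,"claw":1}
    - {"dx":0,"dy":0,"dz":0.07,"yaw":0,"claw":1}
    - {"dx":0,"dy":0,"dz":0.15,"yaw":0,"claw":1}
    - {"dx":0,"dy":0,"dz":0.25,"yaw":0,"claw":1}
    - {"dx":0,"dy":0,"dz":0.38,"yaw":0,"claw":1}
    - {"dx":0,"dy":0,"dz":0.38,"yaw":0,"claw":1}
    - {"dx":0,"dy":0,"dz":0.38,"yaw":0,"claw":1}

```text
clock: 25.27
ee_pos: [0.6304, 0.1549, 0.138]
ee_rot: [0.635, 0.315, -0.631, 0.316]
wrist_force: [-1.0, -1.0, -2.0]
gripper_width: 0.0658
```

```bash
python3 - <<'E'
from ov import *
c=snap('wrist','w25'); go(.4813,.3043,21.6,.13)
cv2.imwrite('pics/z.png',c['image'][100:,100:560,::-1])
E
```

```text
pos [0.6291 0.1543 0.1359] jaw -37.0 F [-0.58  0.14 -2.2 ] w 0.0658 t 25.3167 q7 [-0.2   0.59 -0.19  1.63  0.13  0.93 -1.08] tilt [ 1.4e-03  3.0e-04 -1.0e+00]
-> dx -0.4927 dy 0.4999 dz -0.0195 yaw 0.6511 (alt -1.3489)
```

View pics/z.png

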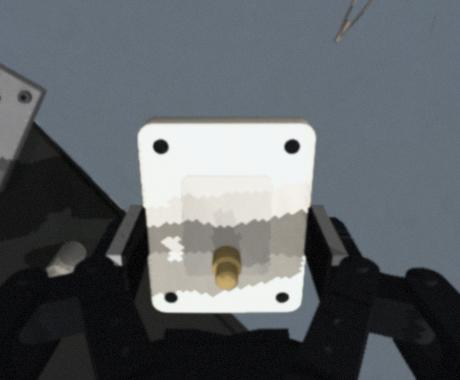

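send_rows:
  increments:
    - {"dx":-0.06,"dy":0.06,"dz":0.01,"yaw":0.07,"claw":1}
    - {"dx":-0.12,"dy":0.12,"dz":0.01,"yaw":0.15,"claw":1}
    - {"dx":-0.19,"dy":0.19,"dz":0.01,"yaw":0.23,"claw":1}
    - {"dx":-0.26,"dy":0.26,"dz":0.01,"yaw":0.31,"claw":1}
    - {"dx":-0.33,"dy":0.33,"dz":0.01,"yaw":0.39,"claw":1}
    - {"dx":-0.4,"dy":0.4,"dz":0.01,"yaw":0.47,"claw":1}
    - {"dx":-0.46,"dy":0.46,"dz":0.01,"yaw":0.54,"claw":1}
    - {"dx":-0.493,"dy":0.5,"dz":0.01,"yaw":0.6,"claw":1}

```text
clock: 25.98
ee_pos: [0.4772, 0.306, 0.1366]
ee_rot: [0.417, 0.571, -0.419, 0.569]
wrist_force: [-0.3, 0.6, -2.0]
gripper_width: 0.0655
```

send_rows:
  increments:
    - {"dx":0,"dy":0,"dz":-0.02,"yaw":0.05,"claw":1}
    - {"dx":0,"dy":0,"dz":-0.07,"yaw":0.05,"claw":1}
    - {"dx":0,"dy":0,"dz":-0.12,"yaw":0.05,"claw":1}
    - {"dx":0,"dy":0,"dz":-0.12,"yaw":0.05,"claw":1}
    - {"dx":0,"dy":0,"dz":-0.12,"yaw":0.05,"claw":1}
    - {"dx":0,"dy":0,"dz":-0.12,"yaw":0.05,"claw":1}

```text
clock: 26.48
ee_pos: [0.4807, 0.3042, 0.1019]
ee_rot: [0.398, 0.585, -0.398, 0.584]
wrist_force: [1.1, -0.6, -1.5]
gripper_width: 0.0656
```

```bash
python3 -c "
from hov import *
hov('w26',.068,.09,-.010,.066)"
```

```text
pos [0.4807 0.3042 0.1019] jaw 21.5 F [ 1.13 -0.58 -1.54] w 0.0656 t 26.4833 q7 [-0.33  0.56 -0.46  1.84  0.33  0.81 -0.59] tilt [-1.e-03 -4.e-04 -1.e+00]
-> dx 0.0019 dy 0.0003 dz -0.1197 yaw 0.0011 (alt -1.9989)
```

View pics/z.png

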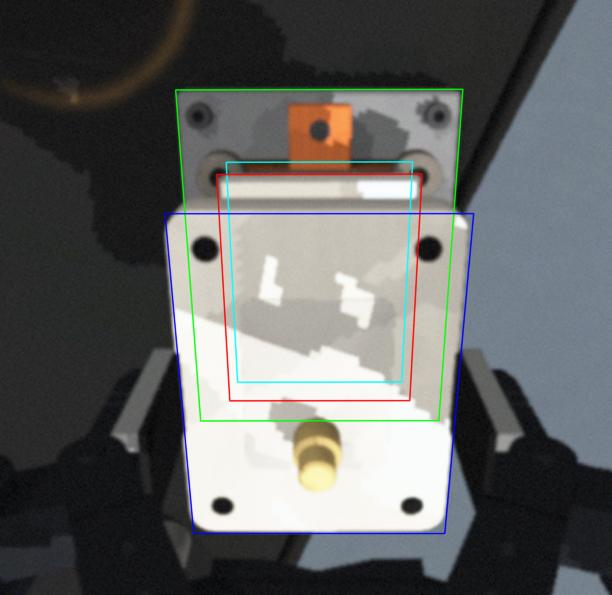

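send_rows:
  increments:
    - {"dx":0.002,"dy":-0.001,"dz":-0.03,"yaw":0.001,"claw":1}
    - {"dx":0.002,"dy":-0.001,"dz":-0.07,"yaw":0.001,"claw":1}
    - {"dx":0.002,"dy":-0.001,"dz":-0.1,"yaw":0.001,"claw":1}
    - {"dx":0.002,"dy":-0.001,"dz":-0.11,"yaw":0.001,"claw":1}
    - {"dx":0.002,"dy":-0.001,"dz":-0.114,"yaw":0.001,"claw":1}
    - {"dx":0.002,"dy":-0.001,"dz":-0.114,"yaw":0.001,"claw":1}
    - {"dx":0.002,"dy":-0.001,"dz":-0.114,"yaw":0.001,"claw":1}

```text
clock: 27.12
ee_pos: [0.4816, 0.3042, 0.068]
ee_rot: [0.398, 0.585, -0.397, 0.585]
wrist_force: [-0.5, -0.2, -2.6]
gripper_width: 0.0657
```

```bash
python3 -c "
from hov import *
hov('w27',.068,.09,-.010,.066)"
```

```text
pos [0.4816 0.3042 0.068 ] jaw 21.6 F [-0.52 -0.17 -2.6 ] w 0.0657 t 27.1167 q7 [-0.35  0.61 -0.44  1.87  0.37  0.75 -0.61] tilt [ 1.e-04  2.e-04 -1.e+00]
-> dx -0.0011 dy 0.0003 dz -0.0068 yaw 0.0000 (alt -2.0000)
```

View pics/z.png

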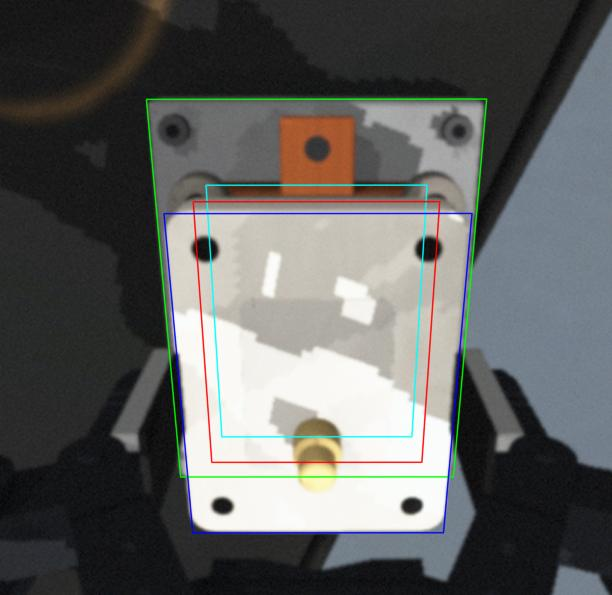

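send_rows:
  increments:
    - {"dx":-0.001,"dy":0,"dz":-0.004,"yaw":0,"claw":1}
    - {"dx":-0.001,"dy":0,"dz":-0.007,"yaw":0,"claw":1}
    - {"dx":-0.001,"dy":0,"dz":-0.008,"yaw":0,"claw":1}
    - {"dx":-0.001,"dy":0,"dz":-0.008,"yaw":0,"claw":1}

```text
clock: 27.5
ee_pos: [0.4813, 0.304, 0.0655]
ee_rot: [0.398, 0.585, -0.397, 0.585]
wrist_force: [-0.6, -0.4, -1.9]
gripper_width: 0.0657
```

send_rows:
  increments:
    - {"dx":0,"dy":0,"dz":-0.002,"yaw":0,"claw":1}
    - {"dx":0,"dy":0,"dz":-0.003,"yaw":0,"claw":1}
    - {"dx":0,"dy":0,"dz":-0.003,"yaw":0,"claw":1}

```text
clock: 27.75
ee_pos: [0.4814, 0.3041, 0.0651]
ee_rot: [0.398, 0.585, -0.397, 0.585]
wrist_force: [-1.8, -1.6, 3.9]
gripper_width: 0.0657
```

Contact (about 6 N change). Release, rise.

send_rows:
  increments:
    - {"dx":0,"dy":0,"dz":0,"yaw":0,"claw":-0.75}
    - {"dx":0,"dy":0,"dz":0,"yaw":0,"claw":-0.9}
    - {"dx":0,"dy":0,"dz":0,"yaw":0,"claw":-0.9}
    - {"dx":0,"dy":0,"dz":0,"yaw":0,"claw":-0.9}
    - {"dx":0,"dy":0,"dz":0.03,"yaw":0,"claw":-0.9}
    - {"dx":0,"dy":0,"dz":0.1,"yaw":0,"claw":-0.9}
    - {"dx":0,"dy":0,"dz":0.2,"yaw":0,"claw":-0.9}
    - {"dx":0,"dy":0,"dz":0.3,"yaw":0,"claw":-0.9}

```text
clock: 28.42
ee_pos: [0.4807, 0.3038, 0.1557]
ee_rot: [0.397, 0.585, -0.398, 0.585]
wrist_force: [-0.0, -0.7, 0.6]
gripper_width: 0.0809
```

send_rows:
  increments:
    - {"dx":0.1,"dy":-0.3,"dz":0.15,"yaw":0,"claw":-0.9}
    - {"dx":0.1,"dy":-0.3,"dz":0.15,"yaw":0,"claw":-0.9}
    - {"dx":0.1,"dy":-0.3,"dz":0.15,"yaw":0,"claw":-0.9}
    - {"dx":0.1,"dy":-0.3,"dz":0.15,"yaw":0,"claw":-0.9}
    - {"dx":0.1,"dy":-0.3,"dz":0.15,"yaw":0,"claw":-0.9}

```text
clock: 28.83
ee_pos: [0.5121, 0.2129, 0.2008]
ee_rot: [0.399, 0.584, -0.398, 0.585]
wrist_force: [0.3, 0.2, -0.1]
gripper_width: 0.0814
```

```bash
python3 - <<'E'
from ov import *
go(.4813,.3043,21.6,.13)
c=snap('wrist','w28'); snap('scene','s28'); snap('top','t28'); p0=(.4813,.3043,np.radians(21.6))
overlay('w28',[(p0,rect(.096,.130),.012,(0,255,0)),(p0,rect(.068,.09),.056,(0,0,255)),(p0,rect(.012,.012,0,-.014),.072,(0,0,255))],(150,0,500,300),2,'z')
i=cv2.imread('pics/s28.png'); a=cv2.resize(i[260:380,90:250],None,fx=2.5,fy=2.5,interpolation=2)
i=cv2.imread('pics/t28.png'); b=cv2.resize(i[200:320,100:260],None,fx=2.5,fy=2.5,interpolation=2)
cv2.imwrite('pics/z2.png',np.hstack([a,b]))
E
```

```text
pos [0.5121 0.2129 0.2008] jaw 21.42 F [ 0.31  0.23 -0.11] w 0.0814 t 28.8333 q7 [-0.12  0.42 -0.5   1.78  0.24  0.99 -0.34] tilt [ 1.8e-03  4.0e-04 -1.0e+00]
-> dx -0.1026 dy 0.3045 dz -0.2359 yaw 0.0020 (alt -1.9980)
```

View pics/z.png

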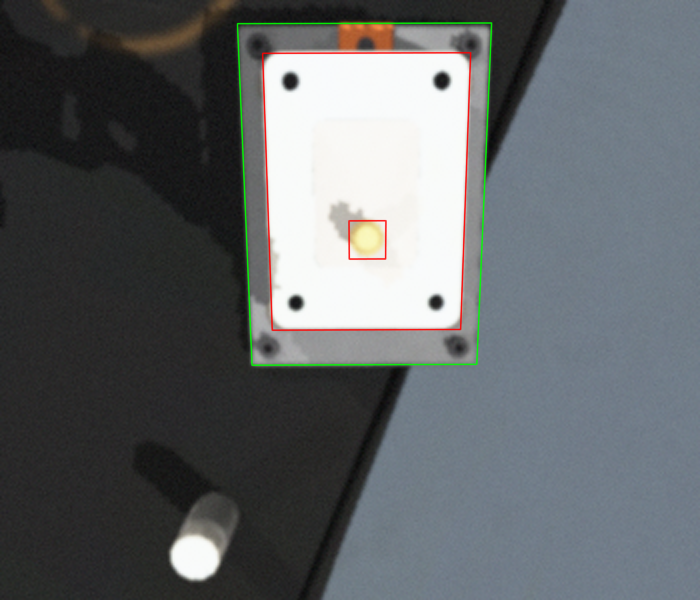

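View pics/z2.png

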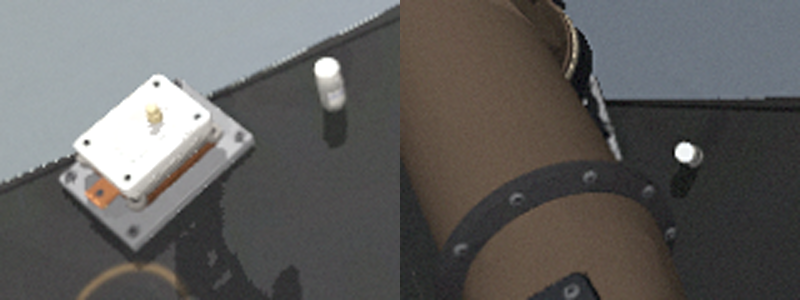

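View pics/s28.png

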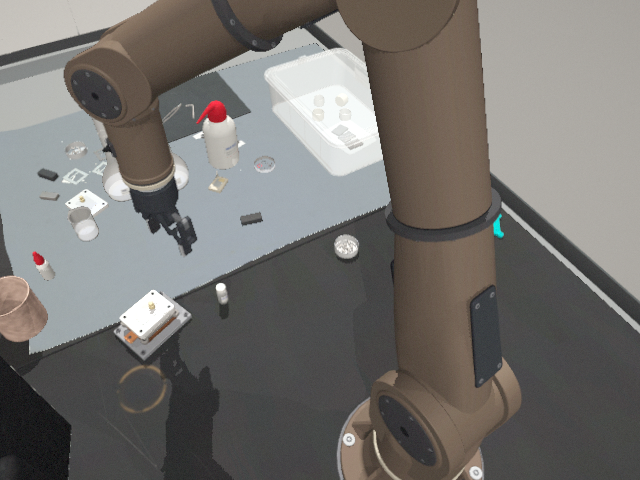

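send_rows:
  increments:
    - {"dx":0,"dy":0,"dz":0,"yaw":0,"claw":-0.9}
    - {"dx":0,"dy":0,"dz":0,"yaw":0,"claw":-0.9}
    - {"dx":0,"dy":0,"dz":0,"yaw":0,"claw":-0.9}
    - {"dx":0,"dy":0,"dz":0,"yaw":0,"claw":-0.9}

```text
clock: 29.32
ee_pos: [0.511, 0.2145, 0.1994]
ee_rot: [0.397, 0.585, -0.397, 0.585]
wrist_force: [-0.3, 0.0, -1.2]
gripper_width: 0.081
```

```bash
python3 -c "
from h import *
print(ticket.close_job())"
```

```text
the job is handed in; nothing more can be done
None
```

The flow cell is built on the seat in the order asked, and I handed the job in at about 29 s of the 104 s allowed. From the bottom it has the copper collector with its tab over the stud, the grey flow plate, the white frame, and the end plate with its port away from the stud.

- **Alignment:** After each release the wrist camera showed that layer centred and square on the base, to about 1 mm. The last picture shows the end plate's outline and port on the expected position. I saw no tilt in the wrist or scene pictures.
- **Surroundings:** The vial, carbon block and screw tin look unmoved. I did not touch the spares or the turquoise plates. The gripper ended clear of everything, and the wrist force readings after each move never passed about 10 N.
- **Checks that disagreed or failed:** The top and scene cameras put parts up to about 3 mm away from where the wrist camera did, so I trusted the wrist camera. In the last top-camera picture the arm covered the stack, so the final check rests on the wrist and scene views.

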